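# Set up the inspection microscope to check a laser mark

## Task

Get the inspection microscope ready to check the laser mark on the plug housing that lies on its stage: tilt the display up until it stands 50 degrees from flat and stays there, and turn the nosepiece until the yellow-banded objective has clicked into place over the part, pointing straight down, instead of the red one. Leave the plug housing on the stage and the other things on the bench where they are.

Things in the scene. Friction and masses are not known exactly. Their poses are not given: they have to be found in the camera images.
- microscope: Digital inspection microscope, white, fixed to the bench. Origin: on the bench under its middle, z up; front is -x, pillar at +x, +y flank faces the robot. In this frame, mm: base x -165 to 95, 170 wide, 29 high; pillar x 20 to 76, 60 wide, focus knobs (48 across) at x 50, z 88 out to y +-62; head (horizontal arm) x -130 to 75, 92 wide, z 162 to 200.
- stage_top (a point): Middle of the top of the stage, a fixed black plate 120 (x) by 130 (y) mm under the head, at x -91, z 55 mm of the microscope.
- barrel_top (a point): Centre of the top of the black camera barrel, 52 mm across, that stands on the front of the head: x -96, z 232 mm of the microscope.
- display_hinge (a point): Middle of the display's hinge line, on the microscope at x 0, z 210 mm. The hinge line runs along the microscope's y.
- display (a joint): Tilt of the display, rad: 0 is flat on the head, screen up; grows as the far edge (with the orange tab, at the microscope's +x) rises about the hinge; 50 degrees is 0.873, range 0 to 1.5. Stiff friction hinge, about 0.55 N m (5 to 7 N at the tab): it stays where it is left. The display is a black slab, 90 mm from hinge to far edge, 124 wide, 12 thick.
- display_tab (a point): Grip point on the display's orange tab, 109 mm from the hinge line, at half its thickness. The tab is 20 mm wide (along the hinge line), 7 thick, and stands out 31 mm from the middle of the far edge, beyond the head, with free space below it. Axes are the display's: x from hinge to tab, z out of the screen.
- nosepiece (a joint): Turn of the nosepiece, rad, counter-clockwise from above, no end stops. It clicks every 90 degrees: 0 has the red objective over the part (at the start), 1.571 the yellow one. About 0.12 N m (4 N at an objective) takes it out of a click; past half-way it pulls itself into the next. To bring yellow round, push its side towards the microscope's front (-x).
- nosepiece_centre (a point): Centre of the nosepiece, on its turning axis (x -70, z 146 mm of the microscope), which leans 10 degrees, top to the front. A dark disc of 80 mm under the head with four steel objectives, 19 mm thick (14 in the last 9 mm), 90 degrees apart on a 52 mm circle, flaring out by 10 degrees; the one at the front points straight down.
- yellow_tip (a point): Centre of the lower end of the yellow-banded objective, 38 mm long. At the start it is on the flank facing the robot, at x -64, y 33, z 109 mm of the microscope, under the edge of the head (which reaches out to 46 mm).
- red_tip (a point): Lower end of the red-banded objective, 30 mm long, over the part at the start.
- green_tip (a point): Lower end of the green-banded objective, 40 mm long, at the pillar side at the start.
- blue_tip (a point): Lower end of the blue-banded objective, 42 mm long, on the far flank at the start.
- view_axis (a point): Point on the microscope's optical axis (x -96, y 0, z 104 mm) where the tip of the yellow objective is when it is clicked in.
- plug: Black plug housing with a white laser mark on top, loose on the stage under the objective: 34 x 26 x 18 mm, with a 10 mm neck at +x; origin at the centre of its underside. To be left alone.
- plug_left: Another such plug housing, loose on the bench beside the base, at the pillar end. To be left alone.
- plug_right: Another such plug housing, loose on the bench beside the base, at the front end. To be left alone.
- screwdriver: Red-handled screwdriver, 170 mm, lying loose on the bench between the robot and the microscope; at most 30 mm high. To be left alone.
- tape: Roll of beige tape, loose: 90 mm across, 24 high, origin at its underside. To be left alone.
- mouse: Black computer mouse on a grey mat, loose, 104 x 60 mm, 33 high. To be left alone.
- phone: Black telephone lying flat, loose: 150 x 72 x 9 mm. To be left alone.

How it is judged:
By the outcome, as a careful person would: the job done as asked, in the order asked, and still so for the second after the job is handed in, with the robot touching nothing.
It also fails if it takes over 45 s, if anything falls off the work surface, if the arm or the gripper's body presses on something with over 40 N, if the wrist force passes 120 N, or if a joint passes its speed limit or range.

## Robot

A 7-joint arm with a two-finger parallel gripper is mounted at the origin on the work surface. World frame = base frame: x ahead of the robot, y to its left, z up, the work surface at z = 0. Lengths are in m, angles in rad, forces in N, time in s.
With the tool pointing down it reaches from about 0.425 to 1.025 m from the base axis. Payload 3.6 kg.
Tool frame: the origin (TCP) lies on the front face of the gripper's body, between the roots of the fingers; the fingertips stand 73 mm ahead of it and the grasp point (between the pads) lies 54 mm ahead of it; z points along the fingers, y is the direction in which the jaws open and shut (so a half turn about z gives the same grasp; the last joint's range is limited). The gripper opens to 85 mm and grips with 20 to 120 N. Pads are 22 mm wide; open, the fingers measure 114 mm over their backs; the gripper's body (76 mm by 85 mm) begins 54 mm behind the grasp point. The pads swing forward as they close: fully open they stand 13 mm farther back than shut.
Start: joints at [-1.383, 0.591, 0.048, 1.609, -0.033, 0.943, -0.034], TCP at [0.201, 0.697, 0.304] pointing down, gripper open.
Joint ranges: [-2.69, 2.69], [-0.47, 2.24], [-1.27, 1.36], [0.19, 2.51], [-1.53, 4.68], [0.08, 2.07], [-3.09, 3.09]. Speed limits (rad/s): [2.57, 2.57, 3.14, 3.14, 3.14, 3.14, 3.14].

## Interface

Orientations are given as a rotation vector (axis times angle).
In Python, from workcell import env gives the robot as it stands.
- The arm moves only by the tool send_rows, never from a script. Its argument "commands" is a list of rows, each a list of 7 numbers: the shift along the world's x, y, z in cm, then the turn, a rotation vector about the world's x, y, z in degrees, then the opening, from 0 (shut) to 1 (fully open). A call has 1 to 5 rows; each row shifts and turns the commanded pose from where the row before left it; what a row does not reach is not made up. A row lasts 1/10 s, in which the tool goes at most 50 mm and 8.59 degrees, less where a joint would pass 70% of its speed; a pose out of reach is approached as far as the arm can. A call is refused whole if a number of a shift passes 5 or a number of a turn 8.59, either way. A call with a gripper value outside its range is refused whole. The fingers move at their own pace and stop on an object; "grip_force" is the grip in N (left out, the last holds). Time passes only in rows, so rows that do not move let the fingers close. It gives the time, the measured TCP pose, the force and the opening at its end, in the units of the state.
- env.get_obs(): the state, without advancing time (a new reading comes with each control period).
- env.read_camera(name): name is "scene" or "top" or "wrist"; returns a dict with "color" (480x640x3 uint8, blue, green, red), "fx", "fy", "cx", "cy" (pixels), "rvec" (rotation vector, rad) and "tvec" (3), from world to camera coordinates, as OpenCV has them. Camera axes: x right, y down, z forward; pixel columns grow to the right and rows downward; lengths in m; the calibration is good to about 2 mm. A picture is of the moment at which its call begins. There is no depth.
- env.job_done(): hands the job in, once; it reports no verdict.
The state is a dict: "t": time; "joints": joint angles; "joint_velocities": joint speeds; "joint_torque": joint torques, N m; "tool_pos": TCP position; "tcp_rot": TCP orientation; "force": force on the tool from outside, world axes, zero at the start; "wrist_torque": the same for the moment, N m; "opening": finger opening in m.
Only numpy, scipy, OpenCV 4.12 (cv2) and the standard library are available. Lean on these libraries where they do the work, as an engineer would, in place of code of your own. Each camera call takes 0.05 s, during which the arm holds its last target. There are 200 camera calls.

## Working session

There is one attempt and no reset: what is moved stays moved. The work goes in short steps, Python scripts to look and compute and a tool call to move; the robot and the scene stay as the last step left them, time stands still between calls to the robot, and variables do not carry over. Pictures are saved under pics/ and viewed, about 8 in all and at most 12, crops included, and the job is handed in when it is done.

Besides the shell and the picture viewer there is one more tool, called after ">>>" as name(argument=value, ...), one argument or row to a line, values as JSON. send_rows: Moves the arm, as the interface text tells. Its arguments: {"type":"object","properties":{"commands":{"type":"array","items":{"type":"array","items":{"type":"number"}}},"grip_force":{"type":"number"}},"required":["commands"]}

```bash
ls; mkdir -p pics; cat > h.py <<'E'
import cv2, numpy as np
from workcell import env
from scipy.spatial.transform import Rotation as R
def cam(n,save=None):
    c=env.read_camera(n)
    K=np.array([[c["fx"],0,c["cx"]],[0,c["fy"],c["cy"]],[0,0,1.]])
    c["K"]=K; c["R"]=cv2.Rodrigues(np.array(c["rvec"],float))[0]; c["t"]=np.array(c["tvec"],float).ravel()
    if save: cv2.imwrite("pics/"+save,c["color"])
    return c
def proj(c,P): return cv2.projectPoints(np.array(P,float).reshape(-1,3),np.array(c["rvec"],float),c["t"],c["K"],None)[0].reshape(-1,2)
E
python3 - <<'E'
from h import *
import pickle
d={}
for n in("scene","top","wrist"):
    c=cam(n,n+"0.png"); d[n]=c; print(n,c["K"][0,0],c["K"][:2,2],-c["R"].T@c["t"],c["R"][2])
pickle.dump(d,open("c0.pkl","wb"))
o=env.get_obs(); print(o)
E
```

```text
pics
scene 492.46023116645955 [315.98845971 241.38069814] [ 0.87623245 -0.4473255   1.01538115] [-0.33145152  0.44982097 -0.82933768]
top 447.83111497872983 [316.97155889 244.80413324] [0.30951647 0.01995117 1.18411844] [ 0.19272337  0.02230603 -0.98099956]
wrist 397.0629205984508 [327.20962542 242.95755395] [0.13097107 0.71705191 0.37245074] [ 0.27051574 -0.07931575 -0.95944267]
{'t': 0.15, 'joints': array([-1.38346877,  0.59196538,  0.04831285,  1.60952926, -0.03330764,
        0.94270443, -0.03372812]), 'joint_velocities': array([ 1.71051793e-03, -1.81014588e-03,  1.92748344e-04, -4.99582375e-03,
        8.06495685e-05,  1.49745898e-03, -1.36915776e-03]), 'joint_torque': array([ 3.25914742e-03, -5.49250889e+01,  1.54973891e+00, -1.98450261e+01,
        9.59200464e-03,  5.75648024e-03, -1.03576480e-05]), 'tool_pos': array([0.20077157, 0.69610926, 0.30296177]), 'tcp_rot': array([-4.39582917e-01, -3.11052901e+00,  2.81910673e-03]), 'force': array([ 0.29983993,  0.82398566, -0.28108799]), 'wrist_torque': array([0.0470867 , 0.02319883, 0.06904941]), 'opening': 0.08535782235456235}
```

View pics/scene0.png

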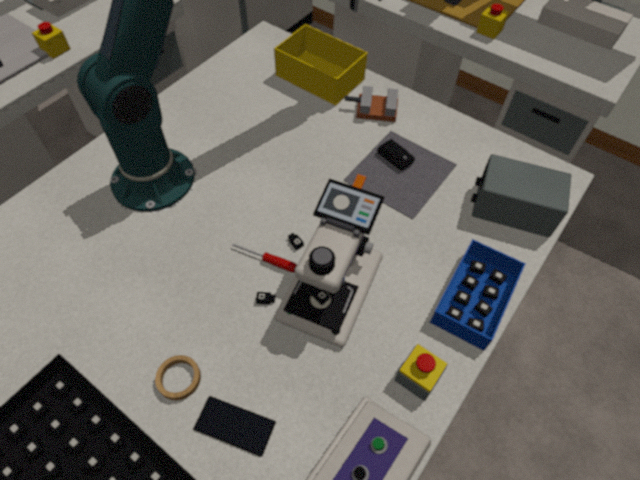

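View pics/top0.png

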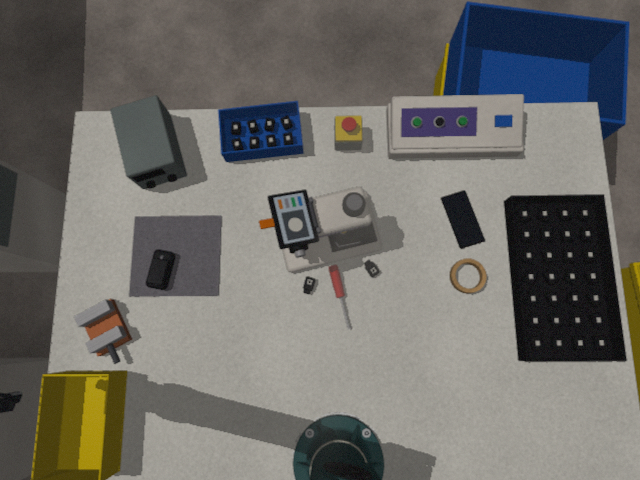

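The top view shows the microscope at about (320,225), with its front to the image right (world -y), the barrel at (353,203) and the orange tab at (267,224). In the scene view the tab is at (360,181) and the barrel at (321,259). I'll enlarge both views for a pose fit.

```bash
python3 - <<'E'
from h import *
import pickle
d=pickle.load(open("c0.pkl","rb"))
a=cv2.resize(d["scene"]["color"][165:355,225:415],(600,600)[:2] and (400,400),interpolation=cv2.INTER_CUBIC)
b=cv2.resize(d["top"]["color"][165:290,255:395],(400,357),interpolation=cv2.INTER_CUBIC)
b=cv2.copyMakeBorder(b,0,43,0,0,cv2.BORDER_CONSTANT)
im=np.hstack([a,b])
for k in range(0,800,50): cv2.line(im,(k,0),(k,6),(0,0,255),1)
for k in range(0,400,50): cv2.line(im,(0,k),(6,k),(0,0,255),1);cv2.line(im,(400,k),(406,k),(0,0,255),1)
cv2.imwrite("pics/crop1.png",im)
for n in("scene","top"):
    hsv=cv2.cvtColor(d[n]["color"],cv2.COLOR_BGR2HSV)
    m=cv2.inRange(hsv,(8,150,120),(22,255,255))
    nl,l,s,ce=cv2.connectedComponentsWithStats(m)
    for i in range(1,nl):
        if 15<s[i][4]<400: print(n,s[i],ce[i])
E
```

```text
scene [443   0  48  18 310] [464.58064516   8.59677419]
scene [502   0  21   6  73] [513.20547945   1.63013699]
scene [371  96  13  19 170] [376.37058824 105.25882353]
scene [353 174  13  14 114] [359.05263158 180.84210526]
scene [416 353  20  19  55] [427.8 358.4]
top [341 117  16  11  31] [347.77419355 119.77419355]
top [279 200   3   9  18] [279.94444444 203.77777778]
top [259 219  15  10 107] [266.20560748 223.05607477]
top [ 86 314  36  25 349] [103.3782235  326.06590258]
```

View pics/crop1.png

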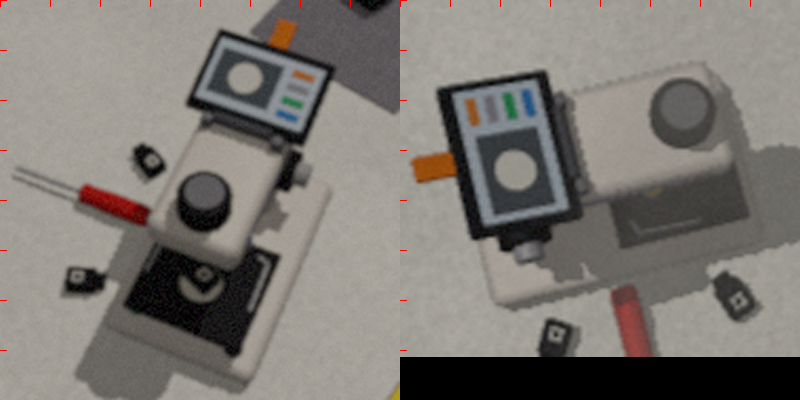

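```bash
cat > fit.py <<'E'
from h import *
import pickle
from scipy.optimize import least_squares
d=pickle.load(open("c0.pkl","rb"))
S=lambda u,v:(225+u/2.105-.25,165+v/2.105-.25); T=lambda u,v:(255+(u-400)/2.857-.3,165+v/2.857-.3)
def disp(x,y,z,th): return (x*np.cos(th)-z*np.sin(th), y, .210+x*np.sin(th)+z*np.cos(th))
def model(p):
    x,y,yaw,th=p
    D=lambda *a:disp(*a,th)
    f=[(-.096,0,.232)]; disps=[(.105,0,.0035),(.09,-.062,.006),(.09,.062,.006),(.0,-.062,.006),(.0,.062,.006)]
    L=np.array(f+[D(*q) for q in disps])
    c,s=np.cos(yaw),np.sin(yaw)
    return L@np.array([[c,-s,0],[s,c,0],[0,0,1]]).T+[x,y,0]
ms=np.array([S(205,192),(359.05,180.84),S(334,68),S(220,30),S(302,142),S(187,100)])
mt=np.array([T(683,110),(266.2,223.06),T(438,88),T(472,238),T(547,70),T(580,218)])
def res(p):
    P=model(p); return np.r_[(proj(d["scene"],P)-ms).ravel(),(proj(d["top"],P)-mt).ravel()]
if __name__=="__main__":
  for th in(0,.5):
    r=least_squares(res,[.55,.03,1.6,th],loss="soft_l1"); print(r.x,r.cost); 
  print(r.fun.reshape(2,-1,2).round(1)); np.save("pose.npy",r.x)
  print(model(r.x).round(3))
  # independent triangulation barrel, tab
  M=[d[n]["K"]@np.c_[d[n]["R"],d[n]["t"]] for n in("scene","top")]
  X=cv2.triangulatePoints(*M,ms.T,mt.T); print((X[:3]/X[3]).T.round(3))
E
python3 fit.py
```

```text
[0.5683625  0.05236509 1.79914375 0.18747414] 6.815370986648366
[0.56836251 0.05236509 1.79914373 0.18747289] 6.815370986930809
[[[-0.7 -0.8]
  [ 0.4  0.8]
  [ 1.7 -0.7]
  [ 0.  -1.5]
  [ 0.9  1.2]
  [-1.5  0.7]]

 [[ 0.5 -0.5]
  [ 0.2  0.5]
  [-0.8  0.1]
  [-0.6  1. ]
  [ 0.1 -0.4]
  [ 1.4 -0. ]]]
[[ 0.59  -0.041  0.232]
 [ 0.545  0.152  0.233]
 [ 0.609  0.151  0.233]
 [ 0.488  0.123  0.233]
 [ 0.629  0.065  0.216]
 [ 0.508  0.037  0.216]]
[[ 0.591 -0.04   0.228]
 [ 0.545  0.152  0.236]
 [ 0.608  0.148  0.233]
 [ 0.49   0.122  0.231]
 [ 0.627  0.065  0.219]
 [ 0.509  0.041  0.215]]
```

Both views agree with the fit. The microscope is at (0.568, 0.052) with yaw 103°, and the display starts at about 0.19 rad. The barrel triangulates to z 0.228 (expected 0.232) and the tab to (0.545, 0.152, 0.236). I'm moving above the tab with the jaws along the hinge line.

>>> send_rows(
  commands=[
    [2.3,-3.6,0.4,0,0,-4.05,1],
    [2.3,-3.6,0.4,0,0,-4.05,1],
    [2.3,-3.6,0.4,0,0,-4.05,1],
    [2.3,-3.6,0.4,0,0,-4.05,1],
    [2.3,-3.6,0.4,0,0,-4.05,1],
  ],
)

```text
t: 0.65
tool_pos: [0.3166, 0.5149, 0.3238]
tcp_rot: [-0.984, -2.984, 0.001]
force: [0.1, 1.2, -0.2]
opening: 0.0853
```

>>> send_rows(
  commands=[
    [2.3,-3.6,0.4,0,0,-4.05,1],
    [2.3,-3.6,0.4,0,0,-4.05,1],
    [2.3,-3.6,0.4,0,0,-4.05,1],
    [2.3,-3.6,0.4,0,0,-4.05,1],
    [2.3,-3.6,0.4,0,0,-4.05,1],
  ],
)

```text
t: 1.15
tool_pos: [0.4314, 0.3349, 0.344]
tcp_rot: [-1.493, -2.764, 0.0]
force: [1.2, 0.3, 0.6]
opening: 0.0854
```

>>> send_rows(
  commands=[
    [2.3,-3.6,0.4,0,0,-4.05,1],
    [2.3,-3.6,0.4,0,0,-4.05,1],
    [2.3,-3.6,0.4,0,0,-4.05,1],
    [2.3,-3.6,0.4,0,0,-4.05,1],
    [2.3,-3.6,0.4,0,0,-4.05,1],
  ],
)

```text
t: 1.65
tool_pos: [0.5464, 0.1551, 0.364]
tcp_rot: [-1.955, -2.459, -0.0]
force: [0.5, -0.1, 0.1]
opening: 0.0851
```

```bash
python3 - <<'E'
from h import *
import pickle
o=env.get_obs(); print(o["t"],o["tool_pos"],o["joints"].round(3)); Rt=R.from_rotvec(o["tcp_rot"]).as_matrix(); print(Rt.round(3))
c=cam("wrist","wrist1.png"); pickle.dump((c,o),open("w1.pkl","wb"))
p=np.load("pose.npy")
from fit import model
print(proj(c,model(p)).round(0))
E
```

```text
1.65 [0.5463846  0.15508537 0.36401098] [-0.688  0.347  0.436  1.92  -0.183  0.913  0.064]
[[-0.225  0.974 -0.   ]
 [ 0.974  0.225  0.   ]
 [ 0.    -0.    -1.   ]]
[[325. 545.]
 [325. 272.]
 [438. 298.]
 [212. 298.]
 [420. 412.]
 [230. 412.]]
```

View pics/wrist1.png

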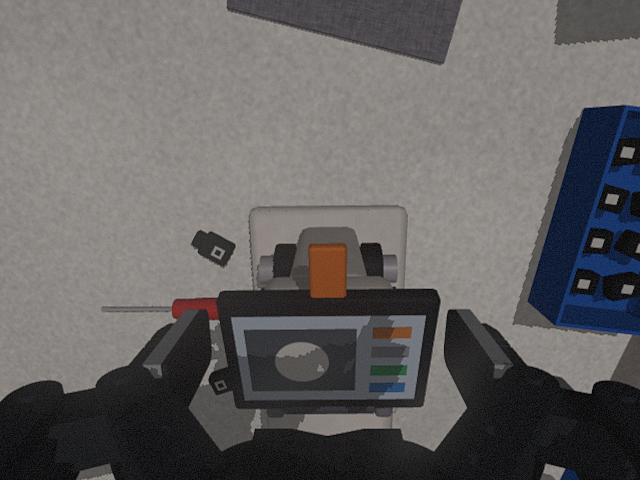

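The wrist view shows the tab at (328,271), where I predicted (325,272). The display edges are at columns 218–439 and rows 291 and 408. I'll refit with this view included.

```bash
python3 - <<'E'
from fit import *
c,o=pickle.load(open("w1.pkl","rb"))
hsv=cv2.cvtColor(c["color"],cv2.COLOR_BGR2HSV); m=cv2.inRange(hsv,(5,150,80),(20,255,255)); m[300:]=0; 
ys,xs=np.nonzero(m); print(xs.mean(),ys.mean(),xs.min(),xs.max(),ys.min(),ys.max())
W=np.array([[328,271],[439,291],[218,291],[434,407],[235,407]])
def res2(q):
    P=model(q); return np.r_[res(q),(proj(c,P)[1:]-W)[:3].ravel()]
r=least_squares(res2,np.load("pose.npy"),loss="soft_l1"); print(r.x); print(r.fun[24:].round(1)); np.save("pose2.npy",r.x)
x,y,yaw,th=r.x; L=np.array(disp(.109,0,0,th)); cc,s=np.cos(yaw),np.sin(yaw)
print("grip",x+cc*L[0],y+s*L[0],L[2])
E
```

```text
327.2920489296636 270.2584097859327 309 346 244 297
[0.5693742  0.05311243 1.79359753 0.13399011]
[ 0.1 -4.8 -0.4  1.7 -0.8  0.5]
grip 0.5455051690794951 0.15846535554267666 0.22456125993881002
```

>>> send_rows(
  commands=[
    [-0.1,0.2,-4.3,0,0,0,1],
    [0,0,-4.0,0,0,0,1],
    [0,0,0,0,0,0,0.5],
    [0,0,0,0,0,0,0.3],
    [0,0,0,0,0,0,0.25],
  ],
  grip_force=50,
)

```text
t: 2.2
tool_pos: [0.5461, 0.159, 0.2827]
tcp_rot: [1.951, 2.46, 0.004]
force: [0.4, 1.1, 1.6]
opening: 0.0437
```

>>> send_rows(
  commands=[
    [0,0,0,0,0,0,0],
    [0,0,0,0,0,0,0],
    [0,0,0,0,0,0,0],
    [0,0,0,0,0,0,0],
    [0,0,0,0,0,0,0],
  ],
)

```text
t: 2.7
tool_pos: [0.5454, 0.1591, 0.2817]
tcp_rot: [1.951, 2.461, 0.003]
force: [-0.3, 0.8, 4.7]
opening: 0.0189
```

Gripped: the opening is 19 mm on the 20 mm tab. Next are the arc steps.

```bash
cat > arc.py <<'E'
from h import *
x,y,yaw,_=np.load("pose2.npy"); ex=np.array([np.cos(yaw),np.sin(yaw),0]); ez=np.array([0,0,1.])
H=np.array([x,y,.210]); o=env.get_obs(); p=np.array(o["tool_pos"])
Rt=R.from_rotvec(o["tcp_rot"]).as_matrix(); g=p+.054*Rt[:,2]-H
th=np.arctan2(g@ez,g@ex); print("r,th(deg)",np.hypot(g@ez,g@ex),np.degrees(th),"tilt of tool",np.degrees(np.arctan2(Rt[:,2]@ex,-Rt[2,2])), "lat",g@np.cross(ez,ex),"F",o["force"],"j",o["joints"].round(2))
E
python3 - <<'E'
from arc import *
ax=np.cross(ex,ez); print("axis",ax)
n=10; dth=np.radians(50)-th; q=p-H
for i in range(n):
    q2=R.from_rotvec(ax*dth/n).apply(q); print((q2-q).round(4)*100,(np.degrees(dth/n)*ax).round(2)); q=q2
E
```

```text
r,th(deg) 0.11013539818575396 9.234046373159888 tilt of tool 0.03692010288081088 lat -0.00018242082180626478 F [-0.34892562  0.75949468  4.70904494] j [-0.65  0.45  0.39  2.   -0.25  0.74  0.12]
axis [ 0.97528232  0.22096245 -0.        ]
[ 0.12 -0.52  0.75] [ 3.98  0.9  -0.  ]
[ 0.13 -0.57  0.71] [ 3.98  0.9  -0.  ]
[ 0.14 -0.62  0.67] [ 3.98  0.9  -0.  ]
[ 0.15 -0.67  0.62] [ 3.98  0.9  -0.  ]
[ 0.16 -0.71  0.57] [ 3.98  0.9  -0.  ]
[ 0.17 -0.75  0.52] [ 3.98  0.9  -0.  ]
[ 0.18 -0.78  0.46] [ 3.98  0.9  -0.  ]
[ 0.18 -0.81  0.41] [ 3.98  0.9  -0.  ]
[ 0.19 -0.84  0.35] [ 3.98  0.9  -0.  ]
[ 0.19 -0.86  0.28] [ 3.98  0.9  -0.  ]
```

>>> send_rows(
  commands=[
    [0.12,-0.52,0.75,3.98,0.9,0,0],
    [0.13,-0.57,0.71,3.98,0.9,0,0],
    [0.14,-0.62,0.67,3.98,0.9,0,0],
    [0.15,-0.67,0.62,3.98,0.9,0,0],
    [0.16,-0.71,0.57,3.98,0.9,0,0],
  ],
)

```text
t: 3.2
tool_pos: [0.5525, 0.1289, 0.3139]
tcp_rot: [-1.767, -2.229, -0.326]
force: [2.3, 2.7, -4.2]
opening: 0.019
```

```bash
python3 arc.py
```

```text
r,th(deg) 0.11035887512449051 28.901544992615236 tilt of tool 20.603427008237734 lat -0.0003542568455914375 F [ 2.32709346  2.72016732 -4.20251197] j [-0.32  0.41  0.21  1.97 -0.58  0.89  0.5 ]
```

>>> send_rows(
  commands=[
    [0.17,-0.75,0.52,3.98,0.9,0,0],
    [0.18,-0.78,0.46,3.98,0.9,0,0],
    [0.18,-0.81,0.41,3.98,0.9,0,0],
    [0.19,-0.84,0.35,3.98,0.9,0,0],
    [0.19,-0.86,0.28,3.98,0.9,0,0],
  ],
)

```text
t: 3.7
tool_pos: [0.5619, 0.0888, 0.3345]
tcp_rot: [-1.566, -1.975, -0.594]
force: [3.0, 5.7, -0.4]
opening: 0.019
```

>>> send_rows(
  commands=[
    [0,0,0,0,0,0,0],
    [0,0,0,0,0,0,0],
    [0,0,0,0,0,0,0],
  ],
)

```text
t: 4.0
tool_pos: [0.5621, 0.0877, 0.3354]
tcp_rot: [-1.568, -1.976, -0.593]
force: [2.3, 1.1, 6.3]
opening: 0.019
```

```bash
python3 - <<'E'
from arc import *
import pickle
d={n:cam(n) for n in("scene","top")}; pickle.dump(d,open("c2.pkl","wb"))
a=cv2.resize(d["scene"]["color"][140:330,245:435],(400,400),interpolation=cv2.INTER_CUBIC)
b=cv2.resize(d["top"]["color"][135:275,255:395],(400,400),interpolation=cv2.INTER_CUBIC)
cv2.imwrite("pics/crop2.png",np.hstack([a,b]))
E
```

```text
r,th(deg) 0.11026394889065252 50.10133859785805 tilt of tool 40.92355327538658 lat -0.0007153080980295395 F [2.30421046 1.14264296 6.31378407] j [-0.06  0.47  0.12  1.93 -0.83  1.15  0.79]
```

View pics/crop2.png

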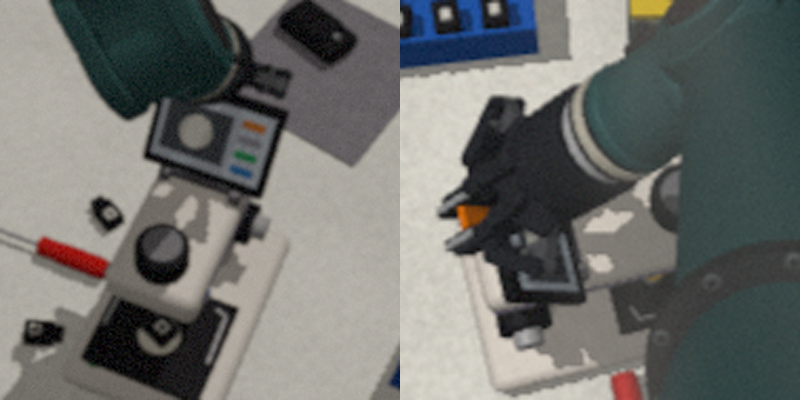

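The display follows at 50.1° by kinematics, and the arc radius held at 110 mm. Releasing and retreating along the tool axis.

>>> send_rows(
  commands=[
    [0,0,0,0,0,0,0.6],
    [0,0,0,0,0,0,0.6],
    [0,0,0,0,0,0,0.6],
    [0.2,-1.0,1.2,0,0,0,0.6],
    [0.5,-2.0,2.4,0,0,0,0.6],
  ],
)

```text
t: 4.6
tool_pos: [0.5666, 0.0582, 0.3695]
tcp_rot: [-1.565, -1.975, -0.584]
force: [0.3, -0.1, -0.6]
opening: 0.0515
```

>>> send_rows(
  commands=[
    [0.6,-2.6,3.0,0,0,0,0.6],
    [0.6,-2.6,3.0,0,0,0,0.6],
    [-2,-2.6,3.0,-6,-1.36,0,0],
    [-3,-2,1.0,-7,-1.6,0,0],
    [-4,0,0,-7,-1.6,0,0],
  ],
)

```text
t: 5.1
tool_pos: [0.4914, -0.046, 0.4732]
tcp_rot: [-1.785, -2.235, -0.321]
force: [-0.2, 1.1, 1.3]
opening: 0.0078
```

```bash
python3 - <<'E'
from arc import *
import pickle
print(p,Rt.round(3).tolist())
d={n:cam(n) for n in("scene","top","wrist")}; pickle.dump(d,open("c3.pkl","wb"))
a=cv2.resize(d["scene"]["color"][140:330,245:435],(400,400),interpolation=cv2.INTER_CUBIC)
b=cv2.resize(d["top"]["color"][150:270,255:375],(400,400),interpolation=cv2.INTER_CUBIC)
im=np.hstack([a,b])
for k in range(0,800,50): cv2.line(im,(k,0),(k,6),(0,0,255),1)
for k in range(0,400,50): cv2.line(im,(0,k),(6,k),(0,0,255),1);cv2.line(im,(400,k),(406,k),(0,0,255),1)
cv2.imwrite("pics/crop3.png",im)
E
```

```text
r,th(deg) 0.2209834786027964 106.05992058105514 tilt of tool 19.756234832344184 lat 0.09747395939816957 F [-0.15647594  1.12433003  1.27458609] j [-0.07  0.17  0.26  1.88 -0.38  1.25  0.57]
[ 0.49138004 -0.04595581  0.47317862] [[-0.21, 0.976, -0.066], [0.918, 0.219, 0.332], [0.338, 0.009, -0.941]]
```

View pics/crop3.png

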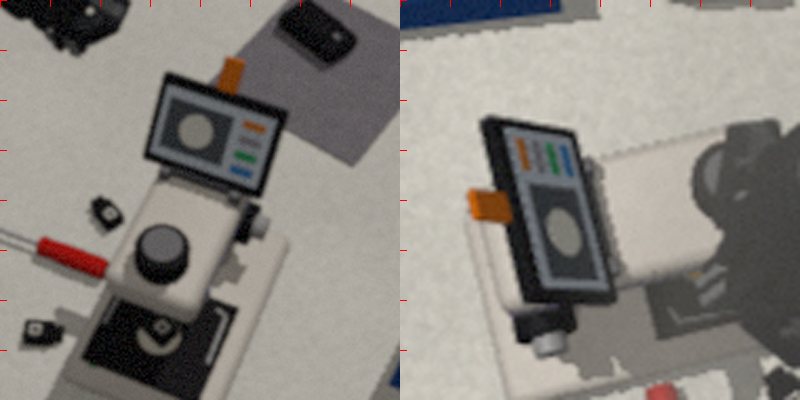

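```bash
python3 - <<'E'
from fit import *
d3=pickle.load(open("c3.pkl","rb"))
S=lambda u,v:(245+u/2.105-.25,140+v/2.105-.25); T=lambda u,v:(255+(u-400)/3.333-.3,150+v/3.333-.3)
tab=[]
for n in("scene","top"):
    m=cv2.inRange(cv2.cvtColor(d3[n]["color"],cv2.COLOR_BGR2HSV),(8,150,100),(22,255,255)); k=np.zeros_like(m); 
    (k[160:190,340:365] if n=="scene" else k[200:222,270:292])[:]=1
    ys,xs=np.nonzero(m*k); tab.append((xs.mean(),ys.mean())); print(n,len(xs),tab[-1])
ms=np.array([tab[0],S(287,110),S(167,72),S(260,196),S(147,157)])
mt=np.array([tab[1],T(497,122),T(530,302),T(575,132),T(614,298)])
for nm in("pose.npy","pose2.npy"):
    p0=np.load(nm)
    f=lambda q:np.r_[(proj(d3["scene"],model([*p0[:3],q[0]])[1:])-ms).ravel(),(proj(d3["top"],model([*p0[:3],q[0]])[1:4])-mt[:3]).ravel()]
    r=least_squares(f,[.8],loss="soft_l1"); print(np.degrees(r.x),r.fun.reshape(-1,2).round(1).tolist())
M=[d3[n]["K"]@np.c_[d3[n]["R"],d3[n]["t"]] for n in("scene","top")]
X=cv2.triangulatePoints(*M,ms.T,mt.T); X=(X[:3]/X[3]).T; x,y,yaw,_=p0; ex=np.array([np.cos(yaw),np.sin(yaw)])
print(np.c_[(X[:,:2]-[x,y])@ex,X[:,2]].round(4)); 
print(np.array(disp(.105,0,.0035,.873))[[0,2]],np.array(disp(.09,0,.006,.873))[[0,2]])
E
```

```text
scene 134 (np.float64(354.3731343283582), np.float64(175.27611940298507))
top 92 (np.float64(281.25), np.float64(211.55434782608697))
[51.90826865] [[0.2, -0.2], [1.0, 0.7], [-1.2, -1.2], [0.1, 2.6], [-3.3, 0.5], [0.2, 0.2], [-3.1, -2.1], [0.2, -0.1]]
[52.4635205] [[0.8, -0.0], [1.6, 1.0], [-0.5, -1.2], [0.7, 2.7], [-2.6, 0.4], [0.2, -0.6], [-3.0, -2.8], [-0.1, -0.8]]
[[ 0.0615  0.2945]
 [ 0.0471  0.2874]
 [ 0.051   0.2803]
 [-0.0027  0.2184]
 [-0.0022  0.2141]]
[0.06478381 0.29270615] [0.0532302  0.28281858]
```

The top and scene cameras give about 52° and the kinematics 50°, so they differ slightly. I'll check the angle more closely with the wrist camera on the way to the nosepiece, and I'm planning that move now.

```bash
cat > go.py <<'E'
import sys
from arc import *
ym=np.cross(ez,ex); O=np.array([x,y,0])
M=np.c_[ex,ym,ez]
def targ(xm,ylead,zlead,b):
    b=np.radians(b); tz=-ym*np.cos(b)-ez*np.sin(b); ty=-ym*np.sin(b)+ez*np.cos(b)
    tip=O+M@np.array([xm,ylead,zlead])-.0145*ty
    return tip-.073*tz, np.c_[ex,ty,tz]
def rows(T,n):
    P,Rg=T; w=R.from_matrix(Rg@Rt.T).as_rotvec(degrees=True)/n
    print("TCP",p.round(4),"->",P.round(4),"row cm",((P-p)/n*100).round(2),"deg",w.round(2),"x%d"%n)
def where():
    tip=p+.073*Rt[:,2]+.0145*Rt[:,1]; print("lead corner m(mm):",(M.T@(tip-O)*1000).round(1),"beta",np.degrees(np.arcsin(-Rt[2,2])).round(1),"TCP m",(M.T@(p-O)*1000).round(0),"F",o["force"].round(1),"j",o["joints"].round(2),"t",o["t"],"open",round(o["opening"],4))
E
python3 - <<'E'
from go import *
where(); rows(targ(-.040,.110,.150,40),10)
E
```

```text
r,th(deg) 0.2183629539038761 104.50746341488359 tilt of tool 20.315748963190256 lat 0.10058286818132832 F [ 0.97131688  0.54700862 -0.10024223] j [-0.07  0.17  0.25  1.89 -0.39  1.25  0.57]
lead corner m(mm): [-48.   86.  403.7] beta 69.7 TCP m [-73. 101. 472.] F [ 1.   0.5 -0.1] j [-0.07  0.17  0.25  1.89 -0.39  1.25  0.57] t 5.25 open -0.0001
TCP [ 0.4874 -0.0408  0.472 ] -> [ 0.4073 -0.0246  0.1858] row cm [-0.8   0.16 -2.86] deg [-0.75 -5.22 -0.92] x10
```

>>> send_rows(
  commands=[
    [-1.2,0.16,-2.4,-0.75,-5.22,-0.92,0],
    [-1.2,0.16,-2.4,-0.75,-5.22,-0.92,0],
    [-1.2,0.16,-2.8,-0.75,-5.22,-0.92,0],
    [-1.2,0.16,-2.8,-0.75,-5.22,-0.92,0],
    [-1.2,0.16,-2.8,-0.75,-5.22,-0.92,0],
  ],
)

```text
t: 5.75
tool_pos: [0.4318, -0.0327, 0.341]
tcp_rot: [1.83, 2.301, 0.683]
force: [1.9, 2.5, -0.2]
opening: 0.0
```

```bash
python3 - <<'E'
from go import *
where(); rows(targ(-.040,.110,.150,40),5)
c=cam("wrist","wrist2.png"); import pickle; pickle.dump((c,o),open("w2.pkl","wb"))
E
```

```text
r,th(deg) 0.09361847986623721 117.70889930840862 tilt of tool 11.485673412333105 lat 0.1305317634391466 F [ 1.86353259  2.51674624 -0.22654247] j [-0.01  0.1   0.17  2.37 -0.85  0.47  1.11]
lead corner m(mm): [-40.6 109.4 282. ] beta 62.9 TCP m [-53. 153. 341.] F [ 1.9  2.5 -0.2] j [-0.01  0.1   0.17  2.37 -0.85  0.47  1.11] t 5.75 open 0.0
TCP [ 0.4318 -0.0327  0.341 ] -> [ 0.4073 -0.0246  0.1858] row cm [-0.49  0.16 -3.1 ] deg [-0.77 -5.3  -0.95] x5
```

View pics/wrist2.png

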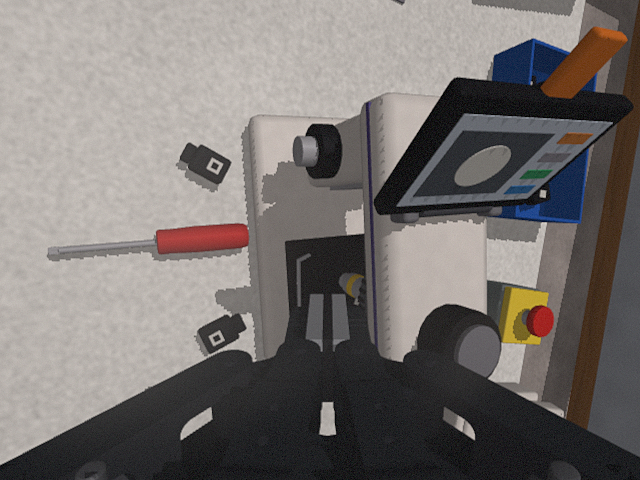

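The wrist view shows the display's side at about (376–632, 78–212), the yellow band at (352,287) under the head's edge, and the barrel at (470,345). I'll enlarge the display for the angle fit.

```bash
python3 - <<'E'
import cv2,numpy as np
im=cv2.imread("pics/wrist2.png")[15:235,360:640]
im=cv2.resize(im,(784,616)[:1]+(616,),interpolation=cv2.INTER_CUBIC)
im=np.clip(im.astype(float)*1.6+15,0,255).astype(np.uint8)[:600]
for k in range(0,784,50): cv2.line(im,(k,0),(k,8),(0,0,255),1)
for k in range(0,600,50): cv2.line(im,(0,k),(8,k),(0,0,255),1)
cv2.imwrite("pics/crop4.png",im)
E
```

```text
(no output)
```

View pics/crop4.png

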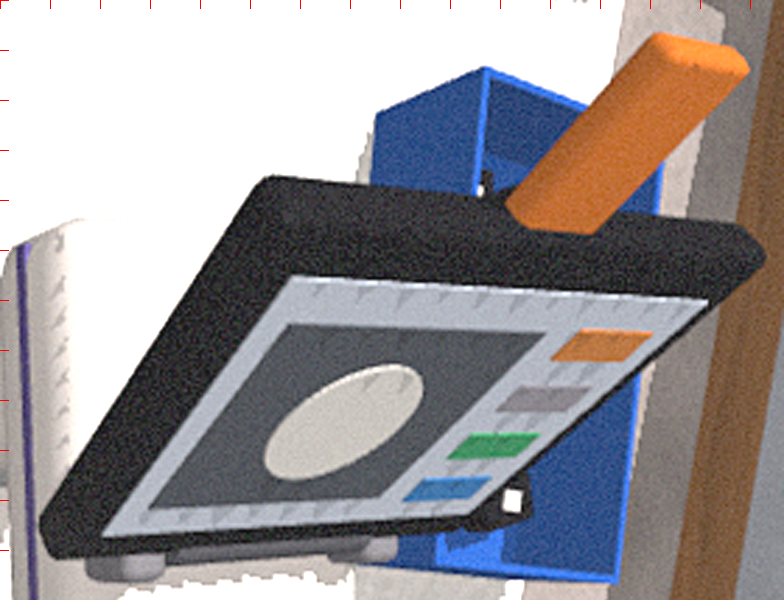

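```bash
python3 - <<'E'
from fit import *
c,o=pickle.load(open("w2.pkl","rb"))
U=lambda u,v:(360+u/2.8-.3,15+v/2.8-.3)
pts=[U(288,277),U(708,299),U(103,536),U(470,514),U(265,178),U(752,228),U(766,257),U(42,522),U(52,557),U(505,205),U(585,232)]
pts=np.array(pts)
def mod(q):
    x,y,yaw,th,dz,w,a,b,x0=q
    D=[(b,w,.006),(b,-w,.006),(a,w,.006),(a,-w,.006),(.09,.062,-.006),(.09,-.062,-.006),(.09,-.062,.006),(x0,.062,-.006),(x0,.062,.006),(.09,.01,.0035),(.09,-.01,.0035)]
    L=np.array([disp(*k,th) for k in D])+[0,0,dz]
    cc,s=np.cos(yaw),np.sin(yaw)
    return L@np.array([[cc,-s,0],[s,cc,0],[0,0,1]]).T+[x,y,0]
p0=np.load("pose2.npy")
for k in (.002,.004):
  f=lambda q:np.r_[(proj(c,mod(q))-pts).ravel(),(q[0]-p0[0])/k,(q[1]-p0[1])/k,(q[2]-p0[2])/.01,q[4]/k]
  r=least_squares(f,[*p0[:3],.87,0,.055,.01,.08,.0],loss="soft_l1",x_scale=[.01]*9)
  print("th",np.degrees(r.x[3]),r.x.round(4)); print(r.fun[:22].reshape(-1,2).round(1).tolist())
x,y,yaw=r.x[:3];cc,s=np.cos(yaw),np.sin(yaw)
for L in [(-.096,0,.232),(-.064,.033,.109)]:
    print(proj(c,[x+cc*L[0]-s*L[1],y+s*L[0]+cc*L[1],L[2]+r.x[4]]))
E
```

```text
th 52.03761784254344 [ 0.5728  0.054   1.8099  0.9082 -0.0025  0.0551  0.0118  0.0801  0.0035]
[[-0.3, -1.0], [-1.1, -0.1], [-0.1, 0.3], [0.2, -0.1], [-3.8, -2.9], [-7.8, -2.6], [1.1, 1.3], [-1.2, -1.1], [2.3, 2.1], [3.2, 8.9], [1.7, 1.7]]
th 52.28505059307905 [ 5.7530e-01  5.5500e-02  1.8096e+00  9.1250e-01 -4.5000e-03  5.5900e-02
  1.0500e-02  7.9800e-02  1.3000e-03]
[[-0.2, -1.0], [-1.0, -0.0], [-0.3, 0.0], [-0.0, -0.3], [-1.7, -2.8], [-8.1, -2.6], [0.6, 1.1], [-0.4, -0.6], [2.9, 2.4], [3.8, 8.8], [2.0, 1.6]]
[[480.58024059 350.73092724]]
[[347.05075742 279.12289329]]
```

Wrist, scene and top cameras all give about 52°. The tab height I assumed at the grasp explains the difference from the kinematic value. There's plenty of time, so I'll regrasp and bring it back about 2°.

```bash
python3 - <<'E'
from go import *
G=R.from_rotvec([-1.568,-1.976,-.593]).as_matrix(); a=G[:,2]; print(a)
P=np.array([.5621,.0877,.3354]); 
rows((P-.11*a,G),8); print("then",(a*11).round(2))
q=P-H
ax=np.cross(ex,ez); print(((R.from_rotvec(ax*np.radians(-2.1)).apply(q)-q)*100).round(2),(ax*-2.1).round(2))
E
```

```text
r,th(deg) 0.08746356072398563 117.71943274843113 tilt of tool 11.715962803565663 lat 0.13760753998241337 F [-5.0526302   0.55409916 -2.66040394] j [-0.01  0.11  0.17  2.38 -0.86  0.47  1.12]
[-0.14226089  0.63967471 -0.7553662 ]
TCP [ 0.4249 -0.0316  0.3357] -> [0.5777 0.0173 0.4185] row cm [1.91 0.61 1.04] deg [2.94 3.58 1.09] x8
then [-1.56  7.04 -8.31]
[-0.1   0.45 -0.14] [-2.05 -0.46  0.  ]
```

>>> send_rows(
  commands=[
    [0.5,0.6,3,2.94,3.58,1.09,0],
    [0.8,0.6,3,2.94,3.58,1.09,0],
    [2,0.6,2.3,2.94,3.58,1.09,0],
    [2.4,0.6,0,2.94,3.58,1.09,0.6],
    [2.4,0.6,0,2.94,3.58,1.09,0.6],
  ],
)

```text
t: 6.3
tool_pos: [0.5156, -0.0031, 0.4269]
tcp_rot: [-1.723, -2.169, -0.651]
force: [0.4, -0.2, -0.8]
opening: 0.0285
```

>>> send_rows(
  commands=[
    [2.4,0.6,0,2.94,3.58,1.09,0.6],
    [2.4,0.6,0,2.94,3.58,1.09,0.6],
    [2.4,0.7,0,2.94,3.58,1.09,0.6],
    [0,0,0,0,0,0,0.6],
  ],
)

```text
t: 6.7
tool_pos: [0.5896, 0.0166, 0.4231]
tcp_rot: [-1.571, -1.979, -0.595]
force: [-0.6, 1.1, -0.2]
opening: 0.051
```

```bash
python3 - <<'E'
from go import *
G=R.from_rotvec([-1.568,-1.976,-.593]).as_matrix(); a=G[:,2]
P=np.array([.5621,.0877,.3354])
rows((P,G),1); rows((P-.03*a,G),4); print(o["opening"])
E
```

```text
r,th(deg) 0.17226034495812945 91.60162364537325 tilt of tool 40.775033836526056 lat -0.011954512418203292 F [-0.56475803  1.05167496 -0.20207483] j [ 0.01  0.42  0.19  1.76 -0.74  1.37  0.73]
TCP [0.5896 0.0166 0.4231] -> [0.5621 0.0877 0.3354] row cm [-2.75  7.11 -8.77] deg [0.12 0.24 0.09] x1
TCP [0.5896 0.0166 0.4231] -> [0.5664 0.0685 0.3581] row cm [-0.58  1.3  -1.63] deg [0.03 0.06 0.02] x4
0.05095836013369935
```

>>> send_rows(
  commands=[
    [-1.2,-0.2,0,0,0.2,0,0.6],
    [-0.39,1.83,-2.2,0,0,0,0.6],
    [-0.39,1.83,-2.2,0,0,0,0.6],
    [-0.39,1.83,-2.2,0,0,0,0.6],
    [-0.39,1.83,-2.2,0,0,0,0.6],
  ],
)

```text
t: 7.2
tool_pos: [0.5557, 0.0876, 0.337]
tcp_rot: [-1.572, -1.977, -0.596]
force: [0.5, 0.9, -0.5]
opening: 0.0509
```

>>> send_rows(
  commands=[
    [0,0,0,0,0,0,0.6],
    [0,0,0,0,0,0,0],
    [0,0,0,0,0,0,0],
    [0,0,0,0,0,0,0],
    [0,0,0,0,0,0,0],
  ],
)

```text
t: 7.7
tool_pos: [0.5614, 0.0869, 0.3388]
tcp_rot: [-1.578, -1.98, -0.607]
force: [7.0, 2.8, -2.2]
opening: 0.0189
```

```bash
python3 arc.py
```

```text
r,th(deg) 0.11225095386838298 51.491165360504574 tilt of tool 40.70526728694512 lat -0.0006904141962485898 F [ 6.96349645  2.79703238 -2.24824612] j [-0.07  0.46  0.14  1.93 -0.84  1.15  0.8 ]
```

>>> send_rows(
  commands=[
    [0.2,0.22,-0.07,-1.02,-0.23,0,0],
    [0.2,0.23,-0.07,-1.03,-0.23,0,0],
    [0,0,0,0,0,0,0],
    [0,0,0,0,0,0,0],
  ],
)

```text
t: 8.1
tool_pos: [0.561, 0.0918, 0.3369]
tcp_rot: [-1.591, -2.004, -0.573]
force: [-2.5, -1.2, 5.9]
opening: 0.0188
```

```bash
python3 arc.py
```

```text
r,th(deg) 0.11219586187113283 49.12813463981077 tilt of tool 38.83715537360903 lat -0.0007670352212726189 F [-2.51139137 -1.15609534  5.87529748] j [-0.09  0.45  0.14  1.93 -0.81  1.13  0.77]
```

That is a change of -1.9 to -2.4°. Releasing and retreating the same way.

>>> send_rows(
  commands=[
    [0,0,0,0,0,0,0.6],
    [0,0,0,0,0,0,0.6],
    [0,0,0,0,0,0,0.6],
    [0.2,-1.0,1.2,0,0,0,0.6],
    [0.4,-2.0,2.4,0,0,0,0.6],
  ],
)

```text
t: 8.6
tool_pos: [0.5662, 0.0635, 0.3705]
tcp_rot: [-1.588, -2.003, -0.567]
force: [-0.7, -0.6, 0.3]
opening: 0.0513
```

>>> send_rows(
  commands=[
    [0.6,-2.6,3.0,0,0,0,0.6],
    [0.6,-2.6,3.0,0,0,0,0.6],
    [-2,-2.6,2.0,-5,-2,0,0],
    [-3,-1,0.0,-6,-3,0,0],
    [-4,0,0,-6,-4,0,0],
  ],
)

```text
t: 9.1
tool_pos: [0.4909, -0.0291, 0.4528]
tcp_rot: [-1.778, -2.294, -0.428]
force: [-0.4, 0.7, 0.1]
opening: 0.0077
```

```bash
python3 - <<'E'
from go import *
where(); rows(targ(-.040,.110,.200,40),10)
E
```

```text
r,th(deg) 0.19734002269403175 103.04209504716536 tilt of tool 19.880184983092995 lat 0.0897807998504334 F [-0.35324502  0.70864812  0.0736778 ] j [-0.09  0.16  0.26  1.95 -0.44  1.12  0.63]
lead corner m(mm): [-37.9  73.6 385.9] beta 69.5 TCP m [-63.  95. 453.] F [-0.4  0.7  0.1] j [-0.09  0.16  0.26  1.95 -0.44  1.12  0.63] t 9.1 open 0.0077
TCP [ 0.4909 -0.0291  0.4528] -> [ 0.4073 -0.0246  0.2358] row cm [-0.84  0.04 -2.17] deg [-0.75 -4.67 -1.01] x10
```

>>> send_rows(
  commands=[
    [-1.2,0.04,-2.0,-0.75,-4.67,-1.0,0],
    [-1.2,0.04,-2.2,-0.75,-4.67,-1.0,0],
    [-1.2,0.04,-2.2,-0.75,-4.67,-1.0,0],
    [-0.9,0.04,-2.2,-0.75,-4.67,-1.0,0],
    [-0.9,0.04,-2.2,-0.75,-4.67,-1.0,0],
  ],
)

```text
t: 9.6
tool_pos: [0.4359, -0.0236, 0.3458]
tcp_rot: [1.785, 2.286, 0.728]
force: [0.5, 1.2, 0.8]
opening: -0.0001
```

>>> send_rows(
  commands=[
    [-0.6,0.04,-2.2,-0.75,-4.67,-1.0,0],
    [-0.6,0.04,-2.2,-0.75,-4.67,-1.0,0],
    [-0.6,0.04,-2.2,-0.75,-4.67,-1.0,0],
    [-0.6,0.04,-2.2,-0.75,-4.67,-1.0,0],
    [-0.6,0.04,-2.2,-0.75,-4.67,-1.0,0],
  ],
)

```text
t: 10.1
tool_pos: [0.4275, -0.024, 0.3104]
tcp_rot: [1.715, 2.216, 0.787]
force: [0.7, -0.5, -2.0]
opening: -0.0004
```

```bash
python3 - <<'E'
from go import *
where(); rows(targ(-.040,.060,.120,40),6); rows(targ(-.040,.060,.120,47),6)
E
```

```text
r,th(deg) 0.06596339348762545 122.48359930887672 tilt of tool 10.6901316444637 lat 0.12643303905338987 F [ 0.74446396 -0.51308964 -1.98361164] j [ 0.73  0.19 -0.67  2.46 -1.41  0.21  1.71]
lead corner m(mm): [-32.7 104.  257.7] beta 56.0 TCP m [-44. 155. 310.] F [ 0.7 -0.5 -2. ] j [ 0.73  0.19 -0.67  2.46 -1.41  0.21  1.71] t 10.1 open -0.0004
TCP [ 0.4275 -0.024   0.3104] -> [ 0.4561 -0.0136  0.1558] row cm [ 0.48  0.17 -2.58] deg [-0.57 -3.06 -0.88] x6
TCP [ 0.4275 -0.024   0.3104] -> [ 0.4608 -0.0125  0.1635] row cm [ 0.55  0.19 -2.45] deg [-0.87 -1.93 -0.81] x6
```

The arm has folded to its limits (j4 2.46, j5 -1.41, j6 0.21), so this branch can't reach the pose. I'll build a kinematic model and look for a reachable pushing pose.

```bash
cat > fk.py <<'E'
from h import *
# xArm7 modified DH
def fk(q,off=.172,rz=0.):
    A=[0,-np.pi/2,np.pi/2,np.pi/2,np.pi/2,np.pi/2,-np.pi/2]; a=[0,0,0,.0525,.0775,0,.076]; dd=[.267,0,.293,0,.3425,0,.097]
    T=np.eye(4)
    for i in range(7):
        ca,sa,c,s=np.cos(A[i]),np.sin(A[i]),np.cos(q[i]),np.sin(q[i])
        T=T@np.array([[c,-s,0,a[i]],[s*ca,c*ca,-sa,-sa*dd[i]],[s*sa,c*sa,ca,ca*dd[i]],[0,0,0,1]])
    T2=np.eye(4); T2[:3,:3]=R.from_euler("z",rz).as_matrix(); T2[2,3]=off
    return T@T2
E
python3 - <<'E'
from fk import *
import pickle
obs=[pickle.load(open(f,"rb"))[1] for f in("w1.pkl","w2.pkl")]+[env.get_obs()]
for o in obs:
    T=fk(o["joints"],0); Rt=R.from_rotvec(o["tcp_rot"]).as_matrix()
    print((T[:3,:3].T@(np.array(o["tool_pos"])-T[:3,3])).round(4),R.from_matrix(T[:3,:3].T@Rt).as_rotvec().round(3))
E
```

```text
[-0.2485 -0.3423  0.0855] [ 0.729 -0.408 -2.029]
[-0.4731  0.335  -0.1205] [ 1.456 -1.123 -1.559]
[-0.4233  0.3228 -0.3262] [ 1.516 -1.223 -1.24 ]
```

```bash
cat > fk.py <<'E'
from h import *
from scipy.optimize import least_squares
import itertools,pickle
rz=lambda a:R.from_euler("z",a).as_matrix(); ry=lambda a:R.from_euler("y",a).as_matrix()
def fk(q,sg,P):
    h,L1,a1,L2,a2,a6,L3,o7,dx,dy=P
    A=rz(sg[0]*q[0]); p=np.array([0,0,h])
    A=A@ry(q[1])@rz(sg[1]*q[2]); p=p+A@[a1,0,L1]
    A=A@ry(q[3]); p=p+A@[a2,0,L2]
    A=A@rz(sg[2]*q[4])@ry(q[5]); p=p+A@[a6,dy,L3]
    A=A@rz(sg[3]*q[6]+o7); return p,A
E
python3 - <<'E'
from fk import *
o=[pickle.load(open(f,"rb"))[1] for f in("w1.pkl","w2.pkl")]+[env.get_obs()]
D=[(k["joints"],np.array(k["tool_pos"]),R.from_rotvec(k["tcp_rot"])) for k in o]
D.append((np.array([-1.38346877,.59196538,.04831285,1.60952926,-.03330764,.94270443,-.03372812]),np.array([.20077157,.69610926,.30296177]),R.from_rotvec([-4.39582917e-01,-3.110529,2.8191e-3])))
best=[]
for sg in itertools.product([1,-1],repeat=4):
  for o7 in(0,np.pi/2,np.pi,-np.pi/2):
    def f(P):
        r=[]
        for q,p,Ro in D:
            pp,A=fk(q,sg,P); r+=[*(pp-p),*(.3*(R.from_matrix(A).inv()*Ro).as_rotvec())]
        return np.array(r)
    s=least_squares(f,[.3,.3,.05,.35,.05,.05,.25,o7,0,0]); best.append((s.cost,sg,s.x,np.abs(s.fun).max()))
best.sort(key=lambda b:b[0])
for b in best[:3]: print(b[0],b[1],b[2].round(4),b[3])
pickle.dump((best[0][1],best[0][2]),open("fk.pkl","wb"))
E
```

```text
1.2695985071451282e-05 (-1, -1, -1, -1) [ 0.2941  0.6082  0.0234  0.3911 -0.0183 -0.0405  0.2684 -4.7124  0.
 -0.0445] 0.0024983774592551855
1.269598507290414e-05 (-1, -1, -1, -1) [ 0.2941  0.6082  0.0234  0.3911 -0.0183 -0.0405  0.2684  1.5708  0.
 -0.0445] 0.0024983806822188037
1.2695985074534573e-05 (-1, -1, -1, -1) [ 0.2941  0.6082  0.0234  0.3911 -0.0183 -0.0405  0.2684  1.5708  0.
 -0.0445] 0.0024983584090009225
```

The fitted model matches to 2.5 mm. Now I'll search for reachable pushing poses.

```bash
cat > ik.py <<'E'
from fk import *
sg,P=pickle.load(open("fk.pkl","rb"))
lo=np.array([-2.69,-.47,-1.27,.19,-1.53,.08,-3.09]); hi=np.array([2.69,2.24,1.36,2.51,4.68,2.07,3.09])
def ik(T,q0,mg=.04):
    p,Rg=T
    def f(q):
        pp,A=fk(q,sg,P); return np.r_[(pp-p)*10,R.from_matrix(A.T@Rg).as_rotvec(),.003*(q-q0)]
    s=least_squares(f,np.clip(q0,lo+mg+.01,hi-mg-.01),bounds=(lo+mg,hi-mg)); return s.x,np.abs(s.fun[:6]).max()
x,y,yaw,_=np.load("pose2.npy"); ex=np.array([np.cos(yaw),np.sin(yaw),0]); ez=np.array([0,0,1.]); ym=np.cross(ez,ex); O=np.array([x,y,0]); M=np.c_[ex,ym,ez]
def targ(xm,ylead,zlead,b,psi=0,flip=1):
    b=np.radians(b); W=R.from_rotvec(ez*np.radians(psi)).as_matrix(); e=W@ex; yy=W@ym
    tz=-yy*np.cos(b)-ez*np.sin(b); ty=-yy*np.sin(b)+ez*np.cos(b)
    tip=O+M@np.array([xm,ylead,zlead])-.0145*ty
    return tip-.073*tz, np.c_[flip*e,flip*ty,tz]
E
python3 - <<'E'
from ik import *
rng=np.random.default_rng(0)
seeds=[lo+(hi-lo)*rng.random(7) for _ in range(40)]
for psi in(0,-30,30):
  for b in(20,30,40,50,60):
    for fl in(1,-1):
      T=targ(-.055,.024,.118,b,psi,fl); S=[]
      for s in seeds:
        q,e=ik(T,s)
        if e<.01: S.append(q)
      S=sorted(S,key=lambda q:q[4]); print(psi,b,fl,len(S),*(S[i].round(2).tolist() for i in ({0,len(S)//2,len(S)-1} if S else [])))
E
```

```text
0 20 1 0
0 20 -1 0
0 30 1 0
0 30 -1 0
0 40 1 0
0 40 -1 0
0 50 1 0
0 50 -1 0
0 60 1 18 [0.65, 0.64, -0.58, 2.47, 2.87, 0.38, -2.39] [0.26, 0.54, -0.12, 2.39, 3.62, 0.3, 3.05] [-0.71, 0.92, 1.32, 2.4, 4.46, 1.11, 2.03]
0 60 -1 23 [0.65, 0.64, -0.58, 2.47, 2.87, 0.38, 0.75] [0.62, 0.62, -0.54, 2.46, 2.92, 0.36, 0.69] [-0.71, 0.92, 1.32, 2.4, 4.46, 1.11, -1.11]
-30 20 1 0
-30 20 -1 0
-30 30 1 0
-30 30 -1 0
-30 40 1 0
-30 40 -1 0
-30 50 1 0
-30 50 -1 0
-30 60 1 19 [0.0, 0.52, 0.02, 2.47, 2.78, 0.38, -3.05] [-0.11, 0.52, 0.16, 2.45, 2.95, 0.33, 3.05] [-0.94, 0.96, 1.32, 2.38, 4.38, 0.77, 1.38]
-30 60 -1 22 [-0.01, 0.52, 0.03, 2.47, 2.8, 0.38, 0.07] [-0.01, 0.52, 0.03, 2.47, 2.8, 0.38, 0.07] [-0.92, 0.92, 1.26, 2.38, 4.35, 0.71, -1.72]
30 20 1 7 [1.4, 1.68, -1.23, 2.47, 2.88, 0.42, -1.06] [0.59, 0.93, 0.05, 2.41, 4.45, 1.31, -2.95] [0.26, 1.0, 0.54, 2.41, 4.5, 1.7, -3.05]
30 20 -1 23 [1.4, 1.68, -1.23, 2.47, 2.88, 0.42, 2.09] [0.9, 0.99, -0.42, 2.4, 4.36, 0.94, 0.32] [0.06, 1.15, 0.88, 2.42, 4.51, 2.03, 0.02]
30 30 1 15 [1.31, 1.43, -1.16, 2.47, 2.89, 0.42, -1.28] [-0.07, 1.06, 1.0, 2.42, 4
[... 355 characters left out ...]
6 [1.24, 1.24, -1.14, 2.47, 2.71, 0.4, 1.87] [-0.19, 0.95, 1.05, 2.39, 4.53, 1.62, -0.3] [1.12, 1.03, -0.94, 2.37, 3.48, 0.26, 1.01]
30 50 1 16 [1.17, 1.1, -1.15, 2.47, 2.35, 0.42, -1.09] [0.49, 0.61, -0.21, 2.32, 4.45, 0.5, 2.86] [-0.41, 1.03, 1.32, 2.34, 4.6, 1.63, 2.63]
30 50 -1 26 [1.17, 1.1, -1.15, 2.47, 2.35, 0.42, 2.05] [-0.38, 0.96, 1.22, 2.34, 4.6, 1.52, -0.5] [1.06, 0.93, -0.92, 2.38, 2.96, 0.19, 1.43]
30 60 1 20 [0.57, 0.6, -0.53, 2.27, -1.49, 0.12, 2.39] [0.57, 0.6, -0.53, 2.27, -1.49, 0.12, 2.39] [0.93, 0.79, -0.81, 2.37, 2.5, 0.12, -1.37]
30 60 -1 28 [0.57, 0.6, -0.53, 2.27, -1.49, 0.12, -0.76] [0.93, 0.79, -0.8, 2.37, 2.5, 0.12, 1.77] [1.1, 1.03, -1.23, 2.45, 1.91, 0.52, 2.32]
```

```bash
python3 - <<'E'
from ik import *
q0s=[np.array([-.06,.47,.12,1.93,-.83,1.15,.79]),np.array([.3,.6,-.3,2.2,-1.2,.8,1.2]),np.array([.73,.19,-.67,2.4,-1.41,.21,1.71]),np.array([-.3,.6,.3,2.2,-.8,1.2,.8]),np.array([0,.9,.3,2.2,-1.2,1.6,.8]),np.array([0.4,.9,-.6,2.2,-1.2,1.6,.8])]
for psi in(30,40,50,60,75,90):
  for b in(20,30,40,50,60):
    S=[]
    for s in q0s:
        q,e=ik(targ(-.055,.024,.118,b,psi),s)
        if e<.01: S.append(q)
    if S: 
        q=max(S,key=lambda q:np.minimum(q-lo,hi-q).min()); print("yellow",psi,b,len(S),q.round(2))
for psi in(75,90,105):
  for b in(20,30,40):
    S=[]
    for s in q0s:
        q,e=ik(targ(-.093,.022,.112,b,psi),s)
        if e<.01: S.append(q)
    if S: 
        q=max(S,key=lambda q:np.minimum(q-lo,hi-q).min()); print("red",psi,b,len(S),q.round(2))
E
```

```text
yellow 30 60 6 [ 0.57  0.6  -0.53  2.27 -1.49  0.12  2.39]
yellow 40 50 6 [ 0.87  0.76 -0.82  2.27 -1.39  0.12  2.58]
yellow 40 60 6 [ 0.12  0.57  0.16  2.22 -1.37  0.58  2.43]
yellow 50 20 6 [ 1.14  1.12 -0.92  2.19 -1.14  0.46  2.79]
yellow 50 30 6 [ 1.08  1.   -0.91  2.21 -1.12  0.36  2.66]
yellow 50 40 6 [ 0.97  0.86 -0.85  2.23 -1.06  0.3   2.49]
yellow 50 50 6 [ 0.67  0.67 -0.48  2.2  -1.14  0.44  2.47]
yellow 50 60 6 [ 0.3   0.58 -0.08  2.18 -1.11  0.52  2.35]
yellow 60 20 6 [ 1.06  1.07 -0.82  2.09 -0.88  0.66  2.58]
yellow 60 30 6 [ 0.86  0.88 -0.56  2.09 -1.02  0.73  2.65]
yellow 60 40 6 [ 0.78  0.78 -0.54  2.12 -0.97  0.62  2.52]
yellow 60 50 6 [ 0.42  0.65 -0.1   2.11 -1.08  0.74  2.55]
yellow 60 60 6 [ 0.08  0.61  0.26  2.1  -1.08  0.78  2.49]
yellow 75 20 6 [ 0.87  1.02 -0.6   1.9  -0.73  1.01  2.53]
yellow 75 30 6 [ 0.81  0.91 -0.56  1.94 -0.71  0.91  2.48]
yellow 75 40 6 [ 0.57  0.77 -0.26  1.96 -0.83  0.94  2.56]
yellow 75 50 6 [ 0.33  0.69 -0.01  1.98 -0.88  0.92  2.56]
yellow 75 60 6 [ 0.16  0.63  0.13  2.01 -0.84  0.83  2.48]
yellow 90 20 6 [ 0.77  1.05 -0.58  1.72 -0.53  1.24  2.44]
yellow 90 30 6 [ 0.72  0.94 -0.54  1.78 -0.51  1.13  2.42]
yellow 90 40 6 [ 0.65  0.85 -0.49  1.84 -0.48  1.01  2.39]
yellow 90 50 6 [ 0.48  0.74 -0.29  1.89 -0.53  0.94  2.43]
yellow 90 60 6 [ 0.19  0.66  0.04  1.93 -0.64  0.91  2.51]
red 75 20 6 [ 0.95  1.07 -0.68  1.84 -0.6   1.02  2.42]
red 75 30 6 [ 0.83  0.93 -0.53  1.87 -0.66  0.98  2.46]
red 75 40 6 [ 0.75  0.83 -0.48  1.92 -0.63  0.88  2.4 ]
red 90 20 6 [ 0.79  1.07 -0.55  1.64 -0.5   1.31  2.44]
red 90 30 6 [ 0.79  0.99 -0.6   1.72 -0.42  1.16  2.36]
red 90 40 6 [ 0.73  0.89 -0.55  1.78 -0.38  1.05  2.33]
red 105 20 6 [ 0.72  1.13 -0.62  1.48 -0.32  1.51  2.38]
red 105 30 6 [ 0.69  1.03 -0.58  1.56 -0.28  1.38  2.39]
red 105 40 6 [ 0.64  0.93 -0.53  1.65 -0.25  1.24  2.38]
```

ψ≥50 with a nearly horizontal tool is comfortable for the arm, and the normal of the finger face also follows the tangent better there. I'm planning that path: ψ=55, β=5, with the body passing below the head.

```bash
cat > plan.py <<'E'
from ik import *
psi=55.; ps=np.radians(psi); C=np.array([-.065,0])
av=np.array([np.sin(ps),-np.cos(ps)]); nv=np.array([-np.cos(ps),-np.sin(ps)])
def T(a,n,z,b=5,psi_=psi): 
    m=C+(a*av+n*nv)/1000; return targ(m[0],m[1],z/1000,b,psi_)
def step(Tg,n):
    o=env.get_obs(); p=np.array(o["tool_pos"]); Rt=R.from_rotvec(o["tcp_rot"]).as_matrix()
    w=R.from_matrix(Tg[1]@Rt.T).as_rotvec(degrees=True)
    print("TCP->",Tg[0].round(4),"total cm",((Tg[0]-p)*100).round(2),"deg",w.round(1),"| /%d:"%n,((Tg[0]-p)*100/n).round(2),(w/n).round(2))
def where():
    o=env.get_obs(); p=np.array(o["tool_pos"]); Rt=R.from_rotvec(o["tcp_rot"]).as_matrix()
    m=(M.T@(p+.073*Rt[:,2]+.0145*Rt[:,1]-O))*1000; r=m[:2]-C*1000
    print("lead a,n,z",(r@av).round(1),(r@nv).round(1),m[2].round(1),"F",o["force"].round(1),"j",o["joints"].round(2),"t",round(o["t"],2))
E
python3 - <<'E'
from plan import *
q=np.array([.78,.9,-.5,2.0,-.97,.8,2.5])
for w in[(-14,-17,120),(-14,-52,120),(-140,-52,120),(-140,-52,220),(-140,-52,320)]:
    q,e=ik(T(*w),q); print(w,round(e,4),q.round(2),"margin",np.minimum(q-lo,hi-q).min().round(2))
for b,pp,z in((20,45,340),(35,35,340),(50,20,340)):
    q,e=ik(T(-130,-52,z,b,pp),q); print(b,pp,round(e,4),q.round(2),"margin",np.minimum(q-lo,hi-q).min().round(2), T(-130,-52,z,b,pp)[0].round(3))
where(); step(T(-140,-52,320,30,45),10); step(T(-140,-52,320,5,55),12)
E
```

```text
(-14, -17, 120) 0.0 [ 1.04  1.17 -0.64  2.04 -1.1   0.95  2.88] margin 0.21
(-14, -52, 120) 0.0 [ 1.06  1.18 -0.64  2.12 -1.13  0.92  2.96] margin 0.13
(-140, -52, 120) 0.0 [ 1.2   1.13 -0.53  2.02 -0.91  1.12  2.82] margin 0.27
(-140, -52, 220) 0.0 [ 1.22  0.95 -0.58  2.06 -0.94  1.2   2.71] margin 0.38
(-140, -52, 320) 0.0 [ 1.26  0.78 -0.62  2.06 -0.98  1.31  2.58] margin 0.45
20 45 0.0 [ 1.25  0.52 -0.59  2.16 -1.07  1.14  2.5 ] margin 0.35 [ 0.447 -0.173  0.351]
35 35 0.0 [ 1.19  0.3  -0.55  2.23 -1.09  0.94  2.31] margin 0.28 [ 0.441 -0.161  0.37 ]
50 20 0.0 [ 1.05  0.12 -0.57  2.28 -1.    0.66  1.86] margin 0.23 [ 0.438 -0.142  0.387]
lead a,n,z -33.2 -103.8 257.7 F [ 0.7 -0.5 -2. ] j [ 0.73  0.19 -0.67  2.46 -1.41  0.21  1.71] t 10.1
TCP-> [ 0.445  -0.1798  0.3439] total cm [  1.75 -15.58   3.35] deg [ 10.2 -26.6  38.1] | /10: [ 0.18 -1.56  0.34] [ 1.02 -2.66  3.81]
TCP-> [ 0.4546 -0.1887  0.3119] total cm [  2.71 -16.47   0.15] deg [ 30.1 -44.5  43.5] | /12: [ 0.23 -1.37  0.01] [ 2.51 -3.71  3.63]
```

>>> send_rows(
  commands=[
    [0.2,-2.4,1.2,1.02,-1.5,3.81,0],
    [0.2,-2.4,1.2,1.02,-1.5,3.81,0],
    [0.2,-2.4,0.8,1.02,-2,3.81,0],
    [0.2,-2.4,0.4,1.02,-2.66,3.81,0],
    [0.2,-2.0,0,1.02,-2.66,3.81,0],
  ],
)

```text
t: 10.6
tool_pos: [0.4374, -0.1426, 0.3473]
tcp_rot: [1.258, 2.399, 1.074]
force: [1.0, -0.8, -0.6]
opening: -0.0002
```

```bash
python3 - <<'E'
from plan import *
where(); step(T(-140,-52,320,5,55),10)
E
```

```text
lead a,n,z -121.9 -59.2 305.8 F [ 1.  -0.8 -0.6] j [ 1.    0.28 -0.51  2.29 -1.1   0.71  2.03] t 10.6
TCP-> [ 0.4546 -0.1887  0.3119] total cm [ 1.73 -4.61 -3.53] deg [ 28.1 -30.3  26.2] | /10: [ 0.17 -0.46 -0.35] [ 2.81 -3.03  2.62]
```

Tracking is good now. Continuing to the horizontal pose.

>>> send_rows(
  commands=[
    [0.17,-0.46,-0.35,2.81,-3.03,2.62,0],
    [0.17,-0.46,-0.35,2.81,-3.03,2.62,0],
    [0.17,-0.46,-0.35,2.81,-3.03,2.62,0],
    [0.17,-0.46,-0.35,2.81,-3.03,2.62,0],
    [0.17,-0.46,-0.35,2.81,-3.03,2.62,0],
  ],
)

```text
t: 11.1
tool_pos: [0.4454, -0.1645, 0.3285]
tcp_rot: [0.852, 2.3, 1.536]
force: [0.2, 0.2, -0.1]
opening: 0.0003
```

>>> send_rows(
  commands=[
    [0.17,-0.46,-0.35,2.81,-3.03,2.62,0],
    [0.17,-0.46,-0.35,2.81,-3.03,2.62,0],
    [0.17,-0.46,-0.35,2.81,-3.03,2.62,0],
    [0.17,-0.46,-0.35,2.81,-3.03,2.62,0],
    [0.17,-0.46,-0.35,2.81,-3.03,2.62,0],
  ],
)

```text
t: 11.6
tool_pos: [0.4539, -0.1877, 0.3104]
tcp_rot: [0.413, 2.106, 1.927]
force: [0.2, 0.2, -0.1]
opening: 0.0002
```

```bash
python3 - <<'E'
from plan import *
where(); step(T(-140,-52,120),6); step(T(-140,-52,220),3); cam("wrist","wrist3.png")
E
```

```text
lead a,n,z -139.4 -53.2 318.3 F [ 0.2  0.2 -0.1] j [ 1.21  0.78 -0.64  2.11 -1.04  1.24  2.63] t 11.6
TCP-> [ 0.4546 -0.1887  0.1119] total cm [  0.07  -0.09 -19.84] deg [ 0.  -0.2 -0.2] | /6: [ 0.01 -0.02 -3.31] [ 0.01 -0.03 -0.03]
TCP-> [ 0.4546 -0.1887  0.2119] total cm [ 0.07 -0.09 -9.84] deg [ 0.  -0.2 -0.2] | /3: [ 0.02 -0.03 -3.28] [ 0.01 -0.05 -0.06]
```

View pics/wrist3.png

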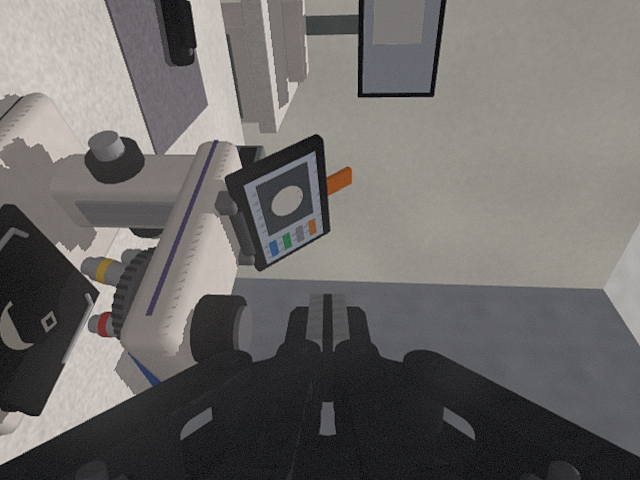

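The side view shows yellow at (95,270), red at (100,323) and the display tilted. Everything is as expected. Descending to objective height.

>>> send_rows(
  commands=[
    [0,0,-4,0,0,0,0],
    [0,0,-4,0,0,0,0],
    [0,0,-4,0,0,0,0],
    [0,-0.1,-4,0,0,0,0],
    [0,0,-3.8,0,-0.2,-0.2,0],
  ],
)

```text
t: 12.15
tool_pos: [0.4541, -0.1882, 0.1107]
tcp_rot: [0.416, 2.106, 1.92]
force: [0.9, -0.2, -0.9]
opening: -0.0003
```

```bash
python3 - <<'E'
from plan import *
where(); step(T(-14,-52,120),5); step(T(-60,-52,120),3); c=cam("wrist","wrist4.png")
hsv=cv2.cvtColor(c["color"],cv2.COLOR_BGR2HSV); m=cv2.inRange(hsv,(20,120,80),(35,255,255)); n,l,s,ce=cv2.connectedComponentsWithStats(m)
print([(s[i].tolist(),ce[i].round(1).tolist()) for i in range(1,n) if s[i][4]>30])
print(proj(c,[O+M@np.array(k) for k in[(-.064,.033,.109),(-.0665,.029,.128)]]).round(0))
E
```

```text
lead a,n,z -139.7 -52.6 118.5 F [ 0.9 -0.2 -0.9] j [ 1.15  1.14 -0.54  2.06 -0.97  1.06  2.87] t 12.15
TCP-> [ 0.5023 -0.072   0.1119] total cm [ 4.83 11.61  0.12] deg [ 0.2 -0.1  0.1] | /5: [0.97 2.32 0.02] [ 0.05 -0.03  0.02]
TCP-> [ 0.4849 -0.1146  0.1119] total cm [3.08 7.36 0.12] deg [ 0.2 -0.1  0.1] | /3: [1.03 2.45 0.04] [ 0.08 -0.04  0.03]
[([368, 264, 15, 28, 234], [375.7, 277.4])]
[[350. 271.]
 [377. 278.]]
```

View pics/wrist4.png

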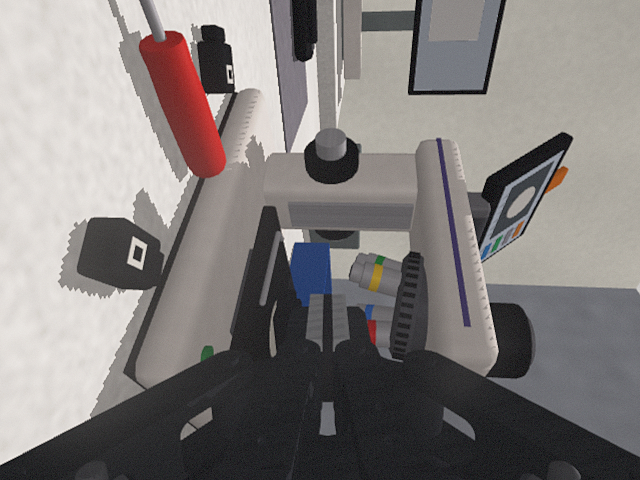

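Yellow's band is detected at (376,277), where I predicted (377,278), so the pose is confirmed. Inserting the finger beside it.

>>> send_rows(
  commands=[
    [0.97,2.32,0.1,0,0,0,0],
    [0.97,2.32,0.1,0,0,0,0],
    [0.97,2.32,0.1,0,0,0,0],
  ],
)

```text
t: 12.5
tool_pos: [0.4836, -0.1176, 0.1164]
tcp_rot: [0.416, 2.104, 1.922]
force: [0.2, -1.0, -0.1]
opening: 0.0001
```

>>> send_rows(
  commands=[
    [0.97,2.32,0.0,0,0,0,0],
    [0.97,2.32,0.0,0,0,0,0],
    [0,0,0,0,0,0,0],
  ],
)

```text
t: 12.8
tool_pos: [0.5028, -0.0683, 0.118]
tcp_rot: [0.408, 2.103, 1.929]
force: [-0.1, -0.0, 0.3]
opening: 0.0005
```

```bash
python3 - <<'E'
from plan import *
where(); step(T(-14,-40,122),1);step(T(-14,-17,122),5);cam("wrist","wrist5.png")
E
```

```text
lead a,n,z -10.3 -53.3 126.2 F [-0.1 -0.   0.3] j [ 1.03  1.19 -0.69  2.15 -1.2   0.85  3.  ] t 12.8
TCP-> [ 0.5134 -0.0766  0.1139] total cm [ 1.06 -0.83 -0.41] deg [-0.1  0.  -0.2] | /1: [ 1.06 -0.83 -0.41] [-0.06  0.04 -0.24]
TCP-> [ 0.5347 -0.0853  0.1139] total cm [ 3.19 -1.7  -0.41] deg [-0.1  0.  -0.2] | /5: [ 0.64 -0.34 -0.08] [-0.01  0.01 -0.05]
```

View pics/wrist5.png

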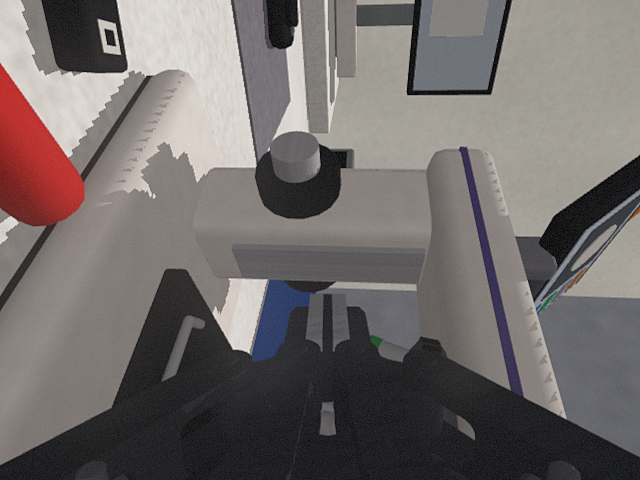

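The finger is inserted with no contact force, green is visible beyond it at (385,345), and yellow is hidden just below the finger. Pushing.

>>> send_rows(
  commands=[
    [1.06,-0.83,-0.4,0,0,0,0],
    [0.53,-0.22,0,0,0,0,0],
    [0.53,-0.22,0,0,0,0,0],
  ],
)

```text
t: 13.15
tool_pos: [0.5159, -0.0828, 0.1115]
tcp_rot: [0.404, 2.112, 1.932]
force: [-25.8, -7.6, 2.3]
opening: 0.0001
```

>>> send_rows(
  commands=[
    [0.53,-0.22,0,0,0,0,0],
    [0.53,-0.22,0,0,0,0,0],
    [0,0,0,0,0,0,0],
  ],
)

```text
t: 13.45
tool_pos: [0.5324, -0.0903, 0.1086]
tcp_rot: [0.418, 2.114, 1.915]
force: [-5.7, -1.7, -7.2]
opening: -0.0001
```

```bash
python3 - <<'E'
from plan import *
where(); c=cam("wrist","w6.png")
hsv=cv2.cvtColor(c["color"],cv2.COLOR_BGR2HSV)
for nm,a,b in(("y",(20,120,80),(35,255,255)),("g",(45,100,50),(85,255,255)),("r",(0,150,60),(6,255,255)),("b",(100,150,60),(125,255,255))):
    n,l,s,ce=cv2.connectedComponentsWithStats(cv2.inRange(hsv,a,b)); print(nm,[(s[i].tolist()) for i in range(1,n) if s[i][4]>25])
E
```

```text
lead a,n,z -19.4 -17.2 115.9 F [-5.7 -1.7 -7.2] j [ 1.01  1.19 -0.67  2.07 -1.16  0.89  2.93] t 13.45
y [[377, 287, 28, 52, 817]]
g [[385, 259, 22, 29, 340]]
r [[0, 0, 113, 118, 9072]]
b [[310, 244, 17, 49, 117], [299, 293, 10, 13, 34], [267, 307, 26, 52, 522], [374, 337, 13, 20, 142]]
```

Yellow passed halfway; the force peaked at 26 N and has dropped. Retracting along the finger axis.

>>> send_rows(
  commands=[
    [-0.4,-0.93,0,0,0,0,0],
    [-0.4,-0.93,0,0,0,0,0],
    [-0.97,-2.32,0,0,0,0,0],
    [-0.97,-2.32,0,0,0,0,0],
    [-0.97,-2.32,0,0,0,0,0],
  ],
)

```text
t: 14.0
tool_pos: [0.4974, -0.1778, 0.1137]
tcp_rot: [0.412, 2.099, 1.927]
force: [0.6, 0.1, -0.4]
opening: 0.0002
```

>>> send_rows(
  commands=[
    [-0.97,-2.32,0,0,0,0,0],
    [-0.97,-2.32,0,0,0,0,0],
    [-0.8,-2.0,0,0,0,0,0],
    [0,0,0,0,0,0,0],
  ],
)

```text
t: 14.4
tool_pos: [0.4695, -0.2471, 0.1122]
tcp_rot: [0.418, 2.101, 1.919]
force: [-0.3, -0.8, 0.6]
opening: 0.0001
```

```bash
python3 - <<'E'
from plan import *
where(); c=cam("wrist","w7.png")
hsv=cv2.cvtColor(c["color"],cv2.COLOR_BGR2HSV)
for nm,a,b in(("y",(20,120,80),(35,255,255)),("g",(45,100,50),(85,255,255)),("r",(0,150,60),(6,255,255)),("b",(100,150,60),(125,255,255))):
    n,l,s,ce=cv2.connectedComponentsWithStats(cv2.inRange(hsv,a,b)); print(nm,[(s[i].tolist()) for i in range(1,n) if s[i][4]>25])
print(proj(c,[O+M@np.array(k) for k in[(-.096,0,.104),(-.096,0,.125),(-.064,.033,.107),(-.0665,.029,.128)]]).round(0))
sc=cam("scene"); tp=cam("top"); pickle.dump((c,sc,tp),open("c7.pkl","wb"))
im=c["color"][200:440,230:530]
im=np.clip(cv2.resize(im,(500,400),interpolation=cv2.INTER_CUBIC)*1.4,0,255).astype(np.uint8)
a=cv2.resize(sc["color"][150:370,250:400],(273,400),interpolation=cv2.INTER_CUBIC)
cv2.imwrite("pics/crop7.png",np.hstack([im,a]))
E
```

```text
lead a,n,z -188.4 -15.7 120.1 F [-0.3 -0.8  0.6] j [ 1.17  1.14 -0.51  1.95 -0.9   1.16  2.78] t 14.4
y [[366, 199, 14, 25, 185]]
g [[479, 187, 10, 17, 54], [223, 257, 9, 17, 96]]
r [[174, 0, 67, 119, 3942], [366, 251, 7, 23, 96], [325, 402, 11, 33, 238]]
b [[470, 194, 8, 16, 47], [297, 214, 35, 93, 2030], [364, 245, 7, 6, 31]]
[[343. 262.]
 [369. 263.]
 [348. 205.]
 [375. 212.]]
```

View pics/crop7.png

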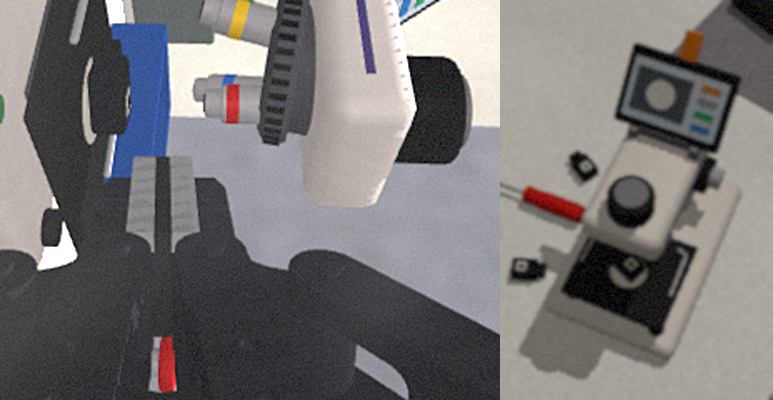

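The push wasn't enough: red is still over the part, with yellow on the flank at (240,18) in the crop. The display stands up and the bench items are in place. From the saved numbers I'll work out how far it turned.

```bash
cat > nose.py <<'E'
from plan import *
# nosepiece: axis leaning 10deg, top to front(-x). band model: point at s mm from disc along objective
t10=np.radians(10); u=np.array([-np.sin(t10),0,np.cos(t10)]); N=np.array([-.070,0,.146])
e1=np.cross(np.array([0,1.,0]),u); e1/=np.linalg.norm(e1)   # towards +x
e2=np.array([0,1.,0])
def obj(phi,k,s):  # k: 0 red(front) 1 yellow(+y) 2 green(+x) 3 blue(-y) ; s along objective (m)
    ang={0:np.pi,1:np.pi/2,2:0,3:-np.pi/2}[k]+phi; d=np.cos(ang)*e1+np.sin(ang)*e2
    return N+.026*d+s*(np.sin(t10)*d-np.cos(t10)*u)
def px(c,phi,k,s): return proj(c,O+M@obj(phi,k,s))[0]
HS=((1,(20,120,80),(35,255,255)),(2,(45,100,50),(85,255,255)),(0,(0,150,60),(6,255,255)),(3,(100,150,60),(125,255,255)))
def blobs(img):
    hsv=cv2.cvtColor(img,cv2.COLOR_BGR2HSV); r={}
    for k,a,b in HS:
        n,l,s,ce=cv2.connectedComponentsWithStats(cv2.inRange(hsv,a,b)); r[k]=[(ce[i].round(0).tolist(),int(s[i][4])) for i in range(1,n) if 25<s[i][4]<1500]
    return r
E
python3 - <<'E'
from nose import *
print([(obj(0,k,L)*1000).round(1) for k,L in((1,.038),(0,.030),(2,.040),(3,.042))], (obj(np.pi/2,1,.038)*1000).round(1))
c,_,_=pickle.load(open("c7.pkl","rb")); print("now",[px(c,0,k,.018).round(0) for k in range(4)])
# need w6 camera pose: same camera mount -> from tcp at that time
o=env.get_obs(); Rt=R.from_rotvec(o["tcp_rot"]).as_matrix(); p=np.array(o["tool_pos"])
Rc=Rt.T@c["R"].T; tc=Rt.T@(-c["R"].T@c["t"]-p)
p6=np.array([.5324,-.0903,.1086]); R6=R.from_rotvec([.418,2.114,1.915]).as_matrix()
Rw=(R6@Rc).T; c6=dict(K=c["K"],rvec=cv2.Rodrigues(Rw)[0],t=-Rw@(p6+R6@tc))
print("obs6: y (391,313) g(396,273) b(280,333)/(380,347)")
for d in range(0,95,10): print(d,[px(c6,np.radians(d),k,.018).round(0).tolist() for k in range(4)])
m=(M.T@(p6+.073*R6[:,2]-O)*1000); print("tip centre m",m)
for s in(-11,11): print(proj(c6,p6+.073*R6[:,2]+.0145*R6[:,1]+s/1000*R6[:,0]))
E
```

```text
[array([-63.5,  32.6, 109.1]), array([-95.6,   0. , 111.5]), array([-30.7,   0. , 112.9]), array([-62.8, -33.3, 105.3])] [-95.6   0.  103.5]
now [array([367., 262.]), array([375., 212.]), array([380., 211.]), array([372., 255.])]
obs6: y (391,313) g(396,273) b(280,333)/(380,347)
0 [[383.0, 392.0], [400.0, 297.0], [403.0, 277.0], [390.0, 355.0]]
10 [[383.0, 395.0], [398.0, 308.0], [404.0, 272.0], [392.0, 345.0]]
20 [[383.0, 395.0], [395.0, 320.0], [405.0, 269.0], [394.0, 336.0]]
30 [[383.0, 394.0], [393.0, 334.0], [405.0, 267.0], [395.0, 326.0]]
40 [[384.0, 391.0], [391.0, 347.0], [405.0, 267.0], [397.0, 317.0]]
50 [[385.0, 386.0], [389.0, 359.0], [405.0, 269.0], [398.0, 307.0]]
60 [[386.0, 379.0], [387.0, 370.0], [404.0, 273.0], [400.0, 299.0]]
70 [[387.0, 372.0], [386.0, 379.0], [403.0, 279.0], [401.0, 291.0]]
80 [[389.0, 364.0], [384.0, 387.0], [401.0, 287.0], [402.0, 284.0]]
90 [[390.0, 355.0], [383.0, 392.0], [400.0, 297.0], [403.0, 277.0]]
tip centre m [-72.21507017  26.05138622 101.38039308]
[[366.56176669 333.22570196]]
[[368.18218609 283.8662706 ]]
```

The blob positions show it turned only about 12° and the finger slipped under. The closed fingertips are about 16 mm thick, not 29, so my finger was about 10 mm too low. I'm replanning with the tip centre at z 119 and the tool level.

```bash
python3 - <<'E'
from nose import *
q=env.get_obs()["joints"]
for w in[(-120,-50,133.5,0),(-16,-50,133.5,0),(-16,-14,133.5,0)]:
    q,e=ik(T(*w),q); print(w,round(e,4),q.round(2),"margin",np.minimum(q-lo,hi-q).min().round(2))
where(); step(T(-120,-50,133.5,0),5)
P0=T(-120,-50,133.5,0)[0];P1=T(-16,-50,133.5,0)[0];P2=T(-16,-14,133.5,0)[0]; print((P1-P0)*100,(P2-P1)*100)
E
```

```text
(-120, -50, 133.5, 0) 0.0 [ 1.19  1.17 -0.55  2.02 -0.94  1.16  2.85] margin 0.24
(-16, -50, 133.5, 0) 0.0 [ 1.06  1.2  -0.62  2.1  -1.13  1.01  2.97] margin 0.12
(-16, -14, 133.5, 0) 0.0 [ 1.04  1.2  -0.62  2.02 -1.11  1.04  2.9 ] margin 0.19
lead a,n,z -183.4 -17.7 121.2 F [-0.3 -0.4 -0.1] j [ 1.17  1.14 -0.52  1.95 -0.9   1.16  2.78] t 14.55
TCP-> [ 0.4644 -0.17    0.119 ] total cm [-0.56  7.19  0.59] deg [ 4.6 -1.8 -0. ] | /5: [-0.11  1.44  0.12] [ 0.91 -0.37 -0.01]
[3.93533001 9.6266909  0.        ] [ 3.33231608 -1.36222962  0.        ]
```

>>> send_rows(
  commands=[
    [-0.7,0.7,0.12,0.91,-0.37,0,0],
    [-0.5,1.3,0.12,0.91,-0.37,0,0],
    [0,1.7,0.12,0.91,-0.37,0,0],
    [0.3,1.7,0.12,0.91,-0.37,0,0],
    [0.34,1.79,0.12,0.91,-0.37,0,0],
  ],
)

```text
t: 15.05
tool_pos: [0.464, -0.1682, 0.1181]
tcp_rot: [0.396, 2.01, 2.01]
force: [0.1, 0.5, 0.4]
opening: 0.0001
```

>>> send_rows(
  commands=[
    [0.98,2.4,0,0,0,0,0],
    [0.98,2.4,0,0,0,0,0],
    [0.98,2.4,0,0,0,0,0],
    [0.98,2.4,0,0,0,0,0],
    [0,0,0,0,0,0,0],
  ],
)

```text
t: 15.55
tool_pos: [0.5031, -0.0693, 0.1195]
tcp_rot: [0.389, 2.01, 2.017]
force: [0.8, 0.6, -0.2]
opening: 0.0
```

```bash
python3 - <<'E'
from nose import *
where(); step(T(-16,-40,133.5,0),1);step(T(-16,-14,133.5,0),6)
c=cam("wrist","w8.png"); print(blobs(c["color"])); print([px(c,0,k,.018).round(0) for k in range(4)])
E
```

```text
lead a,n,z -12.1 -52.8 134.2 F [ 0.8  0.6 -0.2] j [ 1.05  1.24 -0.71  2.13 -1.17  0.91  3.  ] t 15.55
TCP-> [ 0.513  -0.0775  0.119 ] total cm [ 0.99 -0.83 -0.05] deg [-0.2 -0.  -0.4] | /1: [ 0.99 -0.83 -0.05] [-0.2  -0.03 -0.42]
TCP-> [ 0.5371 -0.0874  0.119 ] total cm [ 3.4  -1.81 -0.05] deg [-0.2 -0.  -0.4] | /6: [ 0.57 -0.3  -0.01] [-0.03 -0.   -0.07]
{1: [], 2: [([513.0, 293.0], 41)], 0: [], 3: [([272.0, 329.0], 948), ([250.0, 350.0], 40), ([331.0, 426.0], 123)]}
[array([338., 488.]), array([350., 394.]), array([355., 356.]), array([345., 432.])]
```

>>> send_rows(
  commands=[
    [0.99,-0.7,0,0,0,0,0],
    [0.46,-0.19,0,0,0,0,0],
    [0.46,-0.19,0,0,0,0,0],
  ],
)

```text
t: 15.9
tool_pos: [0.5144, -0.0837, 0.117]
tcp_rot: [0.384, 2.02, 2.017]
force: [-26.7, -7.3, 1.6]
opening: -0.0
```

>>> send_rows(
  commands=[
    [0.46,-0.19,0,0,0,0,0],
    [0.46,-0.19,0,0,0,0,0],
    [0.46,-0.19,0,0,0,0,0],
  ],
)

```text
t: 16.2
tool_pos: [0.5174, -0.0869, 0.1162]
tcp_rot: [0.372, 2.029, 2.032]
force: [-53.1, -19.1, 4.6]
opening: -0.0002
```

```bash
python3 - <<'E'
from nose import *
where()
c=cam("wrist","w9.png"); print(blobs(c["color"])); 
for d in range(0,100,15): print(d,[px(c,np.radians(d),k,.018).round(0).tolist() for k in range(4)])
E
```

```text
lead a,n,z -23.1 -34.7 130.7 F [-53.1 -19.1   4.6] j [ 1.04  1.23 -0.68  2.07 -1.12  0.96  2.93] t 16.2
{1: [], 2: [([517.0, 262.0], 36), ([357.0, 299.0], 188)], 0: [], 3: [([263.0, 336.0], 1413)]}
0 [[346.0, 435.0], [358.0, 341.0], [362.0, 316.0], [352.0, 392.0]]
15 [[346.0, 437.0], [356.0, 359.0], [362.0, 310.0], [354.0, 377.0]]
30 [[346.0, 435.0], [353.0, 378.0], [363.0, 307.0], [356.0, 363.0]]
45 [[347.0, 428.0], [351.0, 397.0], [362.0, 309.0], [358.0, 349.0]]
60 [[348.0, 418.0], [348.0, 414.0], [361.0, 315.0], [359.0, 336.0]]
75 [[350.0, 406.0], [347.0, 427.0], [360.0, 326.0], [361.0, 325.0]]
90 [[352.0, 392.0], [346.0, 435.0], [358.0, 341.0], [362.0, 316.0]]
```

The push is blocked: 53 N, pointing radially outward through yellow. The pad friction self-locks because I moved along the finger normal instead of along yellow's circle. Backing off at once.

>>> send_rows(
  commands=[
    [-0.92,0.38,0,0,0,0,0],
    [-0.92,0.38,0,0,0,0,0],
    [-0.46,0.19,0,0,0,0,0],
    [-0.3,0.12,0,0,0,0,0],
    [0,0,0,0,0,0,0],
  ],
)

```text
t: 16.75
tool_pos: [0.5111, -0.0812, 0.1175]
tcp_rot: [0.397, 2.012, 2.004]
force: [-0.0, -0.1, -0.4]
opening: 0.0003
```

```bash
python3 - <<'E'
from nose import *
where()
def yel(phi): # yellow centre in a,n at mid tip height
    r=np.array([-32*np.sin(phi),32*np.cos(phi)]); return r@av,r@nv
Q=[]
for d in range(0,76,5):
    a,n=yel(np.radians(d)); Q.append(T(a+10,n-9.5-11,133.5,0)[0])
Q=np.array(Q)
step((Q[0],T(0,0,133.5,0)[1]),1)
a,n=yel(0); step(T(a+10,n-24.5,133.5,0),1); print(a+10,n-24.5)
print((np.diff(Q,axis=0)*100).round(2))
c=cam("wrist"); print(blobs(c["color"])); print([px(c,0,k,.018).round(0).tolist() for k in range(4)])
E
```

```text
lead a,n,z -20.1 -40.2 131.8 F [-0.  -0.1 -0.4] j [ 1.05  1.24 -0.7   2.11 -1.16  0.92  2.98] t 16.75
TCP-> [ 0.5097 -0.0679  0.119 ] total cm [-0.14  1.33  0.15] deg [ 0.2 -0.1  0.1] | /1: [-0.14  1.33  0.15] [ 0.19 -0.08  0.1 ]
TCP-> [ 0.506  -0.0664  0.119 ] total cm [-0.51  1.48  0.15] deg [ 0.2 -0.1  0.1] | /1: [-0.51  1.48  0.15] [ 0.19 -0.08  0.1 ]
-8.354445963233477 -50.71286541724774
[[ 0.07 -0.27  0.  ]
 [ 0.1  -0.26  0.  ]
 [ 0.12 -0.25  0.  ]
 [ 0.14 -0.24  0.  ]
 [ 0.16 -0.23  0.  ]
 [ 0.18 -0.21  0.  ]
 [ 0.2  -0.2   0.  ]
 [ 0.21 -0.18  0.  ]
 [ 0.23 -0.16  0.  ]
 [ 0.24 -0.14  0.  ]
 [ 0.25 -0.12  0.  ]
 [ 0.26 -0.09  0.  ]
 [ 0.27 -0.07  0.  ]
 [ 0.28 -0.05  0.  ]
 [ 0.28 -0.02  0.  ]]
{1: [], 2: [([516.0, 269.0], 41), ([358.0, 305.0], 38)], 0: [], 3: []}
[[343.0, 448.0], [355.0, 355.0], [360.0, 325.0], [349.0, 400.0]]
```

>>> send_rows(
  commands=[
    [-0.6,0.3,0,0,0,0,0],
    [0,0.8,0,0,0,0,0],
    [0.25,-0.1,0,0,0,0,0],
    [0.17,-0.53,0,0,0,0,0],
  ],
)

```text
t: 17.2
tool_pos: [0.5084, -0.0747, 0.1181]
tcp_rot: [0.395, 2.011, 2.01]
force: [0.8, 0.1, 0.4]
opening: -0.0002
```

>>> send_rows(
  commands=[
    [0.2,-0.53,0,0,0,0,0],
    [0.28,-0.49,0,0,0,0,0],
  ],
)

```text
t: 17.4
tool_pos: [0.5135, -0.0865, 0.1175]
tcp_rot: [0.396, 2.013, 2.006]
force: [-1.0, -0.3, -0.1]
opening: -0.0002
```

```bash
python3 - <<'E'
from nose import *
where()
c=cam("wrist"); print(blobs(c["color"])); 
for d in range(0,100,15): print(d,[px(c,np.radians(d),k,.018).round(0).tolist() for k in range(4)])
E
```

```text
lead a,n,z -24.1 -36.2 131.8 F [-1.  -0.3 -0.1] j [ 1.06  1.24 -0.7   2.1  -1.14  0.93  2.96] t 17.4
{1: [], 2: [([514.0, 261.0], 43), ([355.0, 300.0], 154)], 0: [], 3: []}
0 [[342.0, 433.0], [355.0, 342.0], [359.0, 314.0], [349.0, 389.0]]
15 [[342.0, 435.0], [352.0, 359.0], [360.0, 309.0], [351.0, 374.0]]
30 [[343.0, 432.0], [350.0, 379.0], [360.0, 307.0], [353.0, 360.0]]
45 [[344.0, 425.0], [347.0, 398.0], [360.0, 309.0], [355.0, 346.0]]
60 [[345.0, 415.0], [345.0, 414.0], [359.0, 315.0], [357.0, 334.0]]
75 [[347.0, 402.0], [343.0, 426.0], [357.0, 326.0], [358.0, 323.0]]
90 [[349.0, 389.0], [342.0, 433.0], [355.0, 342.0], [359.0, 314.0]]
```

Contact forces are low, which is ambiguous. I'll estimate the actual turn from the top edge of the green band, which the finger only partly hides, and compare it with the saved images.

```bash
python3 - <<'E'
from nose import *
c=cam("wrist","w10.png"); o=env.get_obs(); Rt=R.from_rotvec(o["tcp_rot"]).as_matrix(); p=np.array(o["tool_pos"])
Rc=Rt.T@c["R"].T; tc=Rt.T@(-c["R"].T@c["t"]-p)
def camat(p,rv):
    A=R.from_rotvec(rv).as_matrix(); Rw=(A@Rc).T; return dict(K=c["K"],rvec=cv2.Rodrigues(Rw)[0],t=-Rw@(np.array(p)+A@tc))
L={"wrist4":((.4541,-.1882,.1107),(.416,2.106,1.92)),"wrist5":((.5028,-.0683,.118),(.408,2.103,1.929)),"w6":((.5324,-.0903,.1086),(.418,2.114,1.915)),"w8":((.5031,-.0693,.1195),(.389,2.01,2.017)),"w9":((.5174,-.0869,.1162),(.372,2.029,2.032)),"w10":(p,o["tcp_rot"])}
for f,(pp,rv) in L.items():
    cc=camat(pp,rv); im=cv2.imread(f"pics/{f}.png"); hsv=cv2.cvtColor(im,cv2.COLOR_BGR2HSV)
    m=cv2.inRange(hsv,(45,100,40),(85,255,255)); m[:,:340]=0;m[:,440:]=0
    y_,x_=np.nonzero(m)
    print(f,"green box",(x_.min(),x_.max(),y_.min(),y_.max(),len(x_)) if len(x_) else None,"pred",{d:px(cc,np.radians(d),2,.018).round(0).tolist() for d in(0,15,30,60,90)})
    # tip segmentation: dark/grey column profile at jaw centre
    print("  tip proj",proj(cc,np.array(pp)+R.from_rotvec(rv).as_matrix()@np.array([[0,0,.073],[.011,0,.073],[-.011,0,.073]]).T[:, 1]).round(0).tolist(), im[270:345:5,318].mean(1).round(0).astype(int).tolist())
E
```

```text
wrist4 green box (np.int64(375), np.int64(384), np.int64(256), np.int64(264), 58) pred {0: [383.0, 268.0], 15: [383.0, 264.0], 30: [383.0, 261.0], 60: [381.0, 264.0], 90: [378.0, 277.0]}
  tip proj [[328.0, 292.0]] [71, 69, 66, 67, 69, 102, 104, 89, 89, 99, 91, 93, 95, 99, 109]
wrist5 green box (np.int64(370), np.int64(381), np.int64(336), np.int64(348), 85) pred {0: [377.0, 358.0], 15: [378.0, 353.0], 30: [378.0, 353.0], 60: [375.0, 366.0], 90: [369.0, 397.0]}
  tip proj [[328.0, 292.0]] [93, 93, 94, 42, 34, 88, 89, 88, 92, 86, 90, 88, 87, 89, 100]
w6 green box (np.int64(385), np.int64(406), np.int64(259), np.int64(287), 340) pred {0: [402.0, 284.0], 15: [403.0, 277.0], 30: [403.0, 274.0], 60: [402.0, 280.0], 90: [398.0, 305.0]}
  tip proj [[328.0, 292.0]] [85, 86, 88, 80, 87, 108, 102, 103, 104, 103, 105, 103, 101, 104, 120]
w8 green box None pred {0: [355.0, 355.0], 15: [356.0, 350.0], 30: [356.0, 350.0], 60: [354.0, 362.0], 90: [350.0, 393.0]}
  tip proj [[328.0, 292.0]] [92, 88, 104, 166, 104, 90, 92, 91, 88, 84, 92, 91, 94, 95, 100]
w9 green box (np.int64(349), np.int64(365), np.int64(290), np.int64(307), 188) pred {0: [362.0, 314.0], 15: [362.0, 308.0], 30: [363.0, 306.0], 60: [361.0, 314.0], 90: [358.0, 339.0]}
  tip proj [[328.0, 292.0]] [185, 184, 183, 181, 181, 97, 101, 100, 110, 102, 106, 102, 102, 99, 111]
w10 green box (np.int64(347), np.int64(363), np.int64(290), np.int64(306), 183) pred {0: [360.0, 312.0], 15: [361.0, 306.0], 30: [361.0, 304.0], 60: [359.0, 312.0], 90: [355.0, 338.0]}
  tip proj [[328.0, 292.0]] [183, 182, 180, 124, 126, 103, 101, 94, 101, 108, 103, 99, 102, 96, 116]
```

>>> send_rows(
  commands=[
    [-0.7,0.9,-0.1,0,0,0,0],
    [-0.75,-0.2,-0.1,0,0,0,0],
    [0.3,0.8,0,0,0,0,0],
    [0.3,0.75,0,0,0,0,0],
    [0,0,0,0,0,0,0],
  ],
)

```text
t: 18.0
tool_pos: [0.5047, -0.0616, 0.1164]
tcp_rot: [0.394, 2.011, 2.01]
force: [-1.0, 0.9, 0.5]
opening: -0.0
```

```bash
python3 - <<'E'
from nose import *
where()
def yel(phi):
    r=np.array([-32*np.sin(phi),32*np.cos(phi)]); return r@av,r@nv
for d in(0,):
    a,n=yel(0); print(a+20,n-20.5); step(T(a+20,n-24,130,0),1); step(T(a+20,n-20.5,130,0),1)
E
```

```text
lead a,n,z -4.4 -53.9 130.8 F [-1.   0.9  0.5] j [ 1.06  1.26 -0.74  2.14 -1.18  0.87  3.01] t 18.0
1.645554036766523 -46.71286541724774
TCP-> [ 0.5103 -0.0573  0.1155] total cm [ 0.56  0.43 -0.09] deg [ 0.  -0.1 -0.1] | /1: [ 0.56  0.43 -0.09] [ 0.01 -0.08 -0.13]
TCP-> [ 0.5135 -0.0587  0.1155] total cm [ 0.88  0.3  -0.09] deg [ 0.  -0.1 -0.1] | /1: [ 0.88  0.3  -0.09] [ 0.01 -0.08 -0.13]
```

I found my error: at the start yellow sits at a = -18, not -26, so the finger wasn't inserted deep enough and met yellow end-on. It's deep enough now, so I'll push along yellow's circle.

>>> send_rows(
  commands=[
    [0.6,-0.25,0,0,0,0,0],
    [0.17,-0.53,0,0,0,0,0],
    [0.26,-0.49,0,0,0,0,0],
  ],
)

```text
t: 18.3
tool_pos: [0.514, -0.0759, 0.1153]
tcp_rot: [0.394, 2.015, 2.007]
force: [-4.4, 2.1, -1.6]
opening: 0.0001
```

>>> send_rows(
  commands=[
    [0.34,-0.44,0,0,0,0,0],
    [0.41,-0.38,0,0,0,0,0],
  ],
)

```text
t: 18.5
tool_pos: [0.5172, -0.083, 0.1142]
tcp_rot: [0.39, 2.021, 2.011]
force: [-16.5, -1.6, -3.0]
opening: -0.0001
```

```bash
python3 -c "
from nose import *
where()"
```

```text
lead a,n,z -19.4 -34.7 128.2 F [-16.5  -1.6  -3. ] j [ 1.05  1.25 -0.71  2.09 -1.13  0.92  2.95] t 18.5
```

```bash
python3 - <<'E'
from nose import *
where()
c=cam("wrist","w11.png"); print(blobs(c["color"]))
im=c["color"]; hsv=cv2.cvtColor(im,cv2.COLOR_BGR2HSV)
for k,a,b in HS:
    m=cv2.inRange(hsv,(a[0],80,30),b); m[:250]=0; m[:,:335]=0; m[:,450:]=0; y_,x_=np.nonzero(m); print(k,(x_.min(),x_.max(),y_.min(),y_.max(),len(x_)) if len(x_) else None)
for d in range(0,91,15): print(d,[px(c,np.radians(d),k,.018).round(0).tolist() for k in range(4)])
E
```

```text
lead a,n,z -19.4 -34.7 128.2 F [-16.5  -1.6  -3. ] j [ 1.05  1.25 -0.71  2.09 -1.13  0.92  2.95] t 18.5
{1: [], 2: [([525.0, 260.0], 27), ([364.0, 299.0], 257)], 0: [], 3: []}
1 None
2 (np.int64(345), np.int64(386), np.int64(287), np.int64(477), 281)
0 None
3 (np.int64(336), np.int64(443), np.int64(368), np.int64(479), 46)
0 [[352.0, 439.0], [365.0, 345.0], [367.0, 317.0], [357.0, 393.0]]
15 [[351.0, 441.0], [362.0, 363.0], [368.0, 311.0], [359.0, 378.0]]
30 [[351.0, 438.0], [359.0, 383.0], [369.0, 309.0], [361.0, 364.0]]
45 [[352.0, 431.0], [357.0, 403.0], [369.0, 311.0], [363.0, 350.0]]
60 [[354.0, 420.0], [355.0, 419.0], [368.0, 318.0], [365.0, 337.0]]
75 [[355.0, 407.0], [353.0, 432.0], [367.0, 329.0], [366.0, 325.0]]
90 [[357.0, 393.0], [352.0, 439.0], [365.0, 345.0], [367.0, 317.0]]
```

The green band indicates about 30° turned, so it's working. The load is mostly radial, so I'll lean further toward the microscope's -x.

>>> send_rows(
  commands=[
    [0.15,-0.55,0,0,0,0,0],
    [0.2,-0.5,0,0,0,0,0],
  ],
)

```text
t: 18.75
tool_pos: [0.5231, -0.0944, 0.1142]
tcp_rot: [0.397, 2.018, 2.008]
force: [-2.3, -0.1, -2.0]
opening: 0.0003
```

```bash
cat > chk.py <<'E'
from nose import *
where()
c=cam("wrist"); hsv=cv2.cvtColor(c["color"],cv2.COLOR_BGR2HSV)
for k,a,b in HS:
    m=cv2.inRange(hsv,(a[0],100,40),b); m[:150]=0; m[:,:335]=0; m[:,450:]=0; n,l,s,ce=cv2.connectedComponentsWithStats(m); print("rygb"[k],[s[i].tolist() for i in range(1,n) if s[i][4]>15])
for d in range(0,91,15): print(d,[px(c,np.radians(d),k,.018).round(0).tolist() for k in range(4)])
E
python3 chk.py
```

```text
lead a,n,z -27.7 -24.5 128.3 F [-2.3 -0.1 -2. ] j [ 1.06  1.24 -0.7   2.07 -1.12  0.93  2.92] t 18.75
y []
g [[349, 260, 24, 41, 487]]
r []
b []
0 [[351.0, 405.0], [363.0, 313.0], [366.0, 291.0], [356.0, 366.0]]
15 [[350.0, 408.0], [361.0, 330.0], [367.0, 285.0], [358.0, 352.0]]
30 [[351.0, 406.0], [358.0, 349.0], [368.0, 282.0], [360.0, 338.0]]
45 [[352.0, 400.0], [356.0, 367.0], [367.0, 283.0], [362.0, 324.0]]
60 [[353.0, 391.0], [354.0, 384.0], [367.0, 289.0], [364.0, 312.0]]
75 [[354.0, 379.0], [352.0, 397.0], [365.0, 298.0], [365.0, 300.0]]
90 [[356.0, 366.0], [351.0, 405.0], [363.0, 313.0], [366.0, 291.0]]
```

>>> send_rows(
  commands=[
    [0.52,-0.1,0,0,0,0,0],
    [0.52,-0.1,0,0,0,0,0],
  ],
)

```text
t: 19.0
tool_pos: [0.5376, -0.0974, 0.1161]
tcp_rot: [0.397, 2.01, 2.006]
force: [0.4, 0.1, 0.7]
opening: -0.0001
```

```bash
python3 chk.py
```

```text
lead a,n,z -25.0 -9.7 130.4 F [0.4 0.1 0.7] j [ 1.05  1.24 -0.71  2.04 -1.12  0.94  2.91] t 19.0
y []
g [[342, 252, 24, 49, 668]]
r []
b [[351, 247, 14, 7, 62]]
0 [[346.0, 378.0], [359.0, 282.0], [363.0, 266.0], [352.0, 344.0]]
15 [[346.0, 382.0], [357.0, 299.0], [364.0, 258.0], [354.0, 330.0]]
30 [[346.0, 382.0], [354.0, 318.0], [364.0, 254.0], [356.0, 315.0]]
45 [[347.0, 376.0], [351.0, 338.0], [364.0, 254.0], [358.0, 301.0]]
60 [[349.0, 368.0], [349.0, 355.0], [363.0, 259.0], [360.0, 288.0]]
75 [[350.0, 357.0], [347.0, 369.0], [361.0, 268.0], [362.0, 276.0]]
90 [[352.0, 344.0], [346.0, 378.0], [359.0, 282.0], [363.0, 266.0]]
```

Green is now where yellow was, blue shows behind it, and the force is zero, so it has clicked round. Retracting.

>>> send_rows(
  commands=[
    [-0.1,-1.0,0,0,0,0,0],
    [-0.5,-1.5,0,0,0,0,0],
    [-0.97,-2.32,0,0,0,0,0],
    [-0.97,-2.32,0,0,0,0,0],
    [-0.97,-2.32,0,0,0,0,0],
  ],
)

```text
t: 19.55
tool_pos: [0.5002, -0.1933, 0.1157]
tcp_rot: [0.397, 2.013, 2.006]
force: [0.2, 0.9, -0.8]
opening: -0.0
```

>>> send_rows(
  commands=[
    [-0.97,-2.32,0,0,0,0,0],
    [-0.97,-2.32,0,0,0,0,0],
    [-0.97,-2.32,0,0,0,0,0],
    [0,0,0,0,0,0,0],
  ],
)

```text
t: 19.95
tool_pos: [0.4706, -0.2661, 0.1143]
tcp_rot: [0.404, 2.014, 1.998]
force: [0.8, 0.6, -0.5]
opening: -0.0
```

```bash
python3 chk.py; python3 - <<'E'
from fit import *
from nose import T as TT, step
# display angle & things moved, from scene/top now
d3={n:cam(n,n+"_end.png") for n in("scene","top")}; cam("wrist","w_end.png")
tab=[]
for n in("scene","top"):
    m=cv2.inRange(cv2.cvtColor(d3[n]["color"],cv2.COLOR_BGR2HSV),(8,150,100),(22,255,255)); k=np.zeros_like(m)
    (k[160:190,340:368] if n=="scene" else k[200:228,262:292])[:]=1
    ys,xs=np.nonzero(m*k); tab.append((xs.mean(),ys.mean())); print(n,len(xs),tab[-1])
for nm in("pose.npy","pose2.npy"):
    p0=np.load(nm)
    f=lambda q:np.r_[(proj(d3["scene"],model([*p0[:3],q[0]])[1])-tab[0]).ravel(),(proj(d3["top"],model([*p0[:3],q[0]])[1])-tab[1]).ravel()]
    r=least_squares(f,[.8]); print("tab angle",np.degrees(r.x),r.fun.round(1))
for n in("scene","top"):
    df=cv2.absdiff(d3[n]["color"],d[n]["color"]).max(2); m=(cv2.medianBlur(df,5)>60).astype(np.uint8)
    nl,l,s,ce=cv2.connectedComponentsWithStats(m); print(n,[(s[i].tolist()) for i in range(1,nl) if s[i][4]>20])
E
```

```text
lead a,n,z -206.5 -7.5 128.2 F [ 0.8  0.6 -0.5] j [ 1.22  1.18 -0.55  1.9  -0.87  1.23  2.74] t 19.95
y [[335, 235, 7, 22, 154]]
g [[443, 176, 7, 16, 45], [338, 186, 12, 23, 148]]
r [[342, 231, 8, 4, 17]]
b [[435, 182, 7, 15, 51]]
0 [[341.0, 245.0], [347.0, 197.0], [351.0, 197.0], [345.0, 241.0]]
15 [[341.0, 250.0], [346.0, 204.0], [351.0, 192.0], [346.0, 234.0]]
30 [[341.0, 252.0], [344.0, 213.0], [351.0, 189.0], [347.0, 227.0]]
45 [[342.0, 252.0], [343.0, 222.0], [350.0, 188.0], [349.0, 219.0]]
60 [[343.0, 250.0], [342.0, 231.0], [349.0, 189.0], [349.0, 211.0]]
75 [[344.0, 246.0], [341.0, 239.0], [348.0, 192.0], [350.0, 204.0]]
90 [[345.0, 241.0], [341.0, 245.0], [347.0, 197.0], [351.0, 197.0]]
scene 133 (np.float64(354.81954887218046), np.float64(175.02255639097746))
top 84 (np.float64(279.54761904761904), np.float64(211.66666666666666))
tab angle [49.68851055] [ 0.2 -0.2  0.5  0.8]
tab angle [50.11171132] [ 1.  -0.1  0.4  0. ]
scene [[101, 0, 73, 61, 2939], [351, 0, 4, 7, 25], [39, 88, 29, 21, 203], [76, 102, 25, 30, 331], [192, 104, 122, 75, 2256], [318, 168, 47, 34, 370], [322, 188, 9, 16, 59], [344, 196, 6, 11, 38], [370, 199, 12, 21, 129], [282, 277, 9, 10, 57], [63, 313, 172, 88, 4923], [0, 319, 57, 70, 2346], [57, 382, 6, 7, 31], [74, 399, 7, 6, 30], [92, 416, 7, 6, 31]]
top [[260, 186, 43, 63, 823], [293, 206, 17, 13, 88], [283, 219, 19, 19, 194], [308, 220, 6, 14, 50], [293, 237, 16, 5, 49], [419, 251, 94, 55, 2101], [600, 330, 40, 66, 1131], [96, 380, 11, 11, 82], [147, 382, 162, 67, 4929], [383, 415, 257, 65, 8918]]
```

Yellow sits at (338,246), predicted for 90° at (341,245), and green at (344,197), predicted (347,197). The display reads 49.7–50.1°. I'll raise the arm clear and check the bench objects.

>>> send_rows(
  commands=[
    [-0.8,-1.5,3.5,0,0,0,0],
    [-0.8,-1,4,0,0,0,0],
    [0,0,4,0,0,0,0],
    [0,0,4,0,0,0,0],
    [0,0,4,0,0,0,0],
  ],
)

```text
t: 20.65
tool_pos: [0.456, -0.284, 0.3125]
tcp_rot: [0.394, 2.013, 2.011]
force: [1.3, -0.3, 0.2]
opening: -0.0
```

>>> send_rows(
  commands=[
    [-2,3,3,0,0,0,0],
    [-2,4,2,0,0,0,0],
    [-2,4,0,0,0,0,0],
    [0,0,0,0,0,0,0],
    [0,0,0,0,0,0,0],
  ],
)

```text
t: 21.15
tool_pos: [0.3953, -0.1736, 0.3612]
tcp_rot: [0.394, 2.014, 2.011]
force: [0.2, -0.8, 0.2]
opening: -0.0004
```

```bash
python3 - <<'E'
from fit import *
print(env.get_obs()["tool_pos"],env.get_obs()["force"])
for n in("scene","top"):
    c=cam(n,n+"_end2.png"); df=cv2.absdiff(c["color"],d[n]["color"]).max(2); m=(cv2.medianBlur(df,5)>60).astype(np.uint8)
    nl,l,s,ce=cv2.connectedComponentsWithStats(m); print(n,[(s[i].tolist()) for i in range(1,nl) if s[i][4]>20])
E
```

```text
[ 0.39528495 -0.17359201  0.36120499] [ 0.18132542 -0.76114197  0.24296128]
scene [[101, 0, 73, 61, 2933], [351, 0, 4, 7, 23], [0, 17, 99, 110, 4108], [157, 97, 6, 13, 37], [192, 104, 121, 75, 2234], [317, 168, 48, 36, 376], [0, 186, 222, 118, 10281], [322, 187, 9, 17, 59], [344, 196, 6, 11, 40], [370, 199, 12, 22, 129], [146, 201, 9, 7, 48], [322, 206, 8, 6, 22], [282, 278, 8, 9, 47]]
top [[259, 186, 44, 63, 830], [293, 205, 17, 14, 86], [283, 218, 19, 20, 200], [308, 222, 6, 12, 39], [293, 237, 16, 5, 50], [401, 268, 115, 69, 3105], [551, 361, 89, 94, 3823], [96, 380, 11, 11, 82], [146, 382, 165, 67, 5067]]
```

The tape, phone, plugs, screwdriver and mouse show no change, and the arm is clear. Handing in.

```bash
python3 -c "
from workcell import env
print(env.job_done())"
```

```text
the job is handed in; nothing more can be done
None
```

The job is handed in at about 21 s: the display stands at about 50° and the yellow objective is clicked in over the part.

- **Display:** I gripped the tab and tilted it up. The scene, top and wrist cameras all read about 52°, so I regrasped it and brought it back about 2°. The last camera check reads 49.7–50.1°.
- **Nosepiece:** The first push slipped under yellow and it snapped back to red. The second jammed because the finger wasn't deep enough: the wrist force reached about 53 N and I backed off. The contact was at the fingertip, as far as I can tell. The third push, along yellow's circle, clicked over. In the wrist view after retracting, yellow and green lie within about 3 px of where they should be at 90°.
- **Other things:** Comparing before and after pictures shows no change at the plugs, screwdriver, tape, phone or mouse. One small spot beside the base did change; I took it for a shadow but did not confirm that. The arm ended clear, touching nothing.

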